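# Unstack the desk supplies into their trays

## Robot

A 6-joint arm with a two-finger parallel gripper is mounted at the origin on the work surface; the furniture and walls round the work are solid. World frame = base frame: x ahead of the robot, y to its left, z up, the work surface at z = 0. Lengths are in m, angles in rad, forces in N, time in s.
With the tool pointing down it reaches from about 0.375 to 0.975 m from the base axis. Payload 3.8 kg.
Tool frame: the origin (TCP) lies midway between the tips of the shut fingers; the grasp point (between the pads) lies behind it (ctrl.grasp_offset is the z of the grasp point in the tool frame, in m); z points along the fingers, y is the line along which they close (so a half turn about z gives the same grasp; the last joint's range is limited). The gripper opens to 85 mm and grips with 20 to 120 N. Pads are 22 mm wide; open, the fingers measure 114 mm over their backs; the gripper's body (76 mm by 85 mm) begins 54 mm behind the grasp point. The pads swing forward as they close: fully open they stand 13 mm farther back than shut.
Start: joints at [-1.285, 0.264, 1.604, -0, 1.274, -0.037], TCP at [0.214, -0.64, 0.231] pointing down, gripper open.
Joint ranges: [-2.63, 2.63], [-0.94, 2.18], [0.31, 2.57], [-1.31, 4.45], [0, 2.66], [-2.55, 2.55]. Speed limits (rad/s): [2.57, 2.57, 3.14, 3.14, 3.14, 3.14].

## Interface

Orientations are given as a unit quaternion [x, y, z, w].
In Python, from bench import monitor, viewer, close_job, ctrl gives the robot as it stands.
- The arm moves only by the tool arm_command, never from a script. Its argument "rows" is a list that holds one entry, the list of rows, each a list of 6 numbers: the shift along the tool's x, y, z scaled (see below), then the turn, a rotation vector about the tool's x, y, z scaled (see below). In form: [[[x, y, z, wx, wy, wz], ...]]. A call has 1 to 10 rows; each row is the pose to reach, as a shift and turn from the pose commanded when the call began, along the tool's axes at that moment, turning the shorter way round; what a row does not reach only later rows make up. The controller multiplies each number of a shift by 0.1 m and each number of a turn by pi rad. A row lasts 1/8 s, in which the tool goes at most 62.5 mm and 10.7 degrees, less where a joint would pass 70% of its speed; a pose out of reach is approached as far as the arm can. A call with a number of a shift or a turn outside -1 to 1 is refused whole. A call with a gripper value outside its range is refused whole. "jaw" is the opening, from -1 (shut) to 1 (fully open), set as the call begins (left out, the last holds). The fingers move at their own pace and stop on an object; "squeeze" is the grip in N (left out, the last holds). Time passes only in rows, so rows that repeat a pose let the fingers close. It gives the time, the measured TCP pose, the force, the opening and the grip force at its end, in the units of the state.
- monitor.sense(): the state, without advancing time (a new reading comes with each control period).
- viewer.camera(name): name is "scene" or "top" or "wrist"; returns the picture (384x512x3 uint8, blue, green, red); there is no depth.
- viewer.camera_model(name): a dict with "camera_matrix" (3x3 intrinsics, pixels), "position" and "rotation" of the camera in the world. Camera axes: x right, y up, looking along -z (the intrinsics and any distortion apply to the point x, -y, -z); pixel columns grow to the right and rows downward; lengths in m; the calibration is good to about 2 mm. The wrist camera is an equidistant fisheye: a pixel r from the principal point sees the ray r / f radians off the axis. A picture is of the moment at which its call begins: read the wrist's pose just before it. camera_model takes no time and is no camera call; for the wrist camera it gives the pose at the moment of the call.
- close_job(): hands the job in; it is judged then, once.
The state is a dict: "t": time; "joint_positions": joint angles; "qd": joint speeds; "effort": joint torques, N m; "eef_pos": TCP position; "orientation": TCP orientation; "contact_force": force on the tool from outside, world axes, zero at the start; "wrist_torque": the same for the moment, N m; "gripper_width": finger opening in m; "grasp_force": force on a finger pad.
Only numpy, scipy, OpenCV 4.12 (cv2) and the standard library are available. Lean on these libraries where they do the work, as an engineer would, in place of code of your own. Each camera call takes 0.05 s, during which the arm holds its last target. There are 200 camera calls.

## Task

Take the stack of supplies apart and put each thing in its own place: stand the rubber stamp upright in the middle of the closed ink pad, and lay the eraser in the small green tray, the red staple carton in the red tray and the blue clip box in the blue tray. Each must end right way up, flat, and squared up with its long side along the long side of its tray or pad. Do not let any of them tip over on the way, and leave the black binder clip and the glue stick where they stand.

Things in the scene. Friction and masses are not known exactly. Their poses are not given: they have to be found in the camera images.
- stamp: Rubber stamp with a brown wooden knob handle, standing on top of the staple carton at the start, beside the eraser. Base 24 x 50 mm (x by y), 18 mm high; round knob on the z axis up to 28 mm across, from 18 to 68 mm height. Grasp it by the knob. Origin: centre of its underside; y along the long side of the base, z up.
- eraser: Block eraser, blue sleeve and white end, 23 x 55 x 14 mm (x, y, z), lying on top of the staple carton at the start, beside the stamp (about 8 mm between them; which is on which side varies). Origin: centre of its underside; y along its length, z up.
- staple_carton: Small red carton, 42 x 85 x 26 mm (x, y, z), closed. At the start it lies roughly crosswise on the clip box and carries the stamp and the eraser. Origin: centre of its underside; y along its length, z up.
- clip_box: Blue clip box with a lid that stays shut, the bottom of the stack, standing on the desk at the start. Body 50 x 70 mm and lid 52 x 74 mm (x by y), with a small lip on the -x side of the lid; 29 mm high. Grasp it across x, by the middle of its long sides. Origin: centre of its underside; y along its length, z up.
- ink_pad: Closed dark-blue flat tin ink pad with a pale label on its lid, 72 x 112 x 17 mm (x, y, z), fixed to the desk. Its flat lid (16 mm above the desk) is the place for the stamp. Origin: centre of its underside; y along its long side, z up.
- green_tray: Shallow open desk tray of green plastic on a solid base, fixed to the desk: outside 54 x 86 x 14 mm, inside 48 x 80 mm (x by y), its floor 10 mm above the desk, walls 3 mm thick and rising only 4 mm above the floor. Origin: centre of its underside, on the desk; y along its long side, z up. The place for the eraser.
- red_tray: Shallow open desk tray of red plastic on a solid base, fixed to the desk: outside 72 x 115 x 14 mm, inside 66 x 109 mm (x by y), its floor 10 mm above the desk, walls 3 mm thick and rising only 4 mm above the floor. Origin: centre of its underside, on the desk; y along its long side, z up. The place for the staple carton.
- blue_tray: Shallow open desk tray of blue plastic on a solid base, fixed to the desk: outside 90 x 104 x 14 mm, inside 84 x 98 mm (x by y), its floor 10 mm above the desk, walls 3 mm thick and rising only 4 mm above the floor. Origin: centre of its underside, on the desk; y along its long side, z up. The place for the clip box.
- binder_clip: Black binder clip, 42 x 41 x 26 mm, lying on the desk nearer to the robot than the trays; leave it alone. Origin: centre of its underside; z up.
- glue_stick: Standing glue stick, white with a yellow band, 26 mm across and 90 mm high, on the desk to the right of the trays; leave it alone. Origin: centre of its underside; z up.

How it is judged:
At the end, for the whole second after the job is handed in: Stamp on the ink pad's lid within 16 mm of its middle along each side; eraser, staple carton and clip box flat on the floors of the green, red and blue trays (within 17, 17, 18 mm of the middle); upright within 0.08 rad, long sides parallel within 0.3 rad, at rest (x of stamp in the frame of ink_pad between -0.016 and 0.016 m and y of stamp in the frame of ink_pad between -0.016 and 0.016 m and z of stamp in the frame of ink_pad between 0.013 and 0.019 m and angle between each of stamp, eraser, staple_carton, clip_box's own z axis and vertical below 0.08 rad and angle between the y axis of stamp and the y axis of ink_pad, either way round below 0.3 rad and linear speed of each of stamp, eraser, staple_carton, clip_box below 0.02 m/s and angular speed of each of stamp, eraser, staple_carton, clip_box below 0.2 rad/s and x of eraser in the frame of green_tray between -0.017 and 0.017 m and y of eraser in the frame of green_tray between -0.017 and 0.017 m and z of eraser in the frame of green_tray between 0.007 and 0.013 m and angle between the y axis of eraser and the y axis of green_tray, either way round below 0.3 rad and x of staple_carton in the frame of red_tray between -0.017 and 0.017 m and y of staple_carton in the frame of red_tray between -0.017 and 0.017 m and z of staple_carton in the frame of red_tray between 0.007 and 0.013 m and angle between the y axis of staple_carton and the y axis of red_tray, either way round below 0.3 rad and x of clip_box in the frame of blue_tray between -0.018 and 0.018 m and y of clip_box in the frame of blue_tray between -0.018 and 0.018 m and z of clip_box in the frame of blue_tray between 0.007 and 0.013 m and angle between the y axis of clip_box and the y axis of blue_tray, either way round below 0.3 rad); the robot touches nothing.
It fails at once if the stamp, eraser, staple carton or clip box tips over (angle between any of stamp, eraser, staple_carton, clip_box's own z axis and vertical above 0.7 rad).
It fails at once if the binder clip is moved by more than 20 mm or knocked over (distance of binder_clip from where it was at the start of the episode above 0.02 m or angle between binder_clip's own z axis and vertical above 0.4 rad).
It fails at once if the glue stick is moved by more than 20 mm or knocked over (distance of glue_stick from where it was at the start of the episode above 0.02 m or angle between glue_stick's own z axis and vertical above 0.4 rad).
It also fails if it takes over 134 s, if anything falls off the work surface, if the arm or the gripper's body presses on something with over 40 N, if the wrist force passes 120 N, or if a joint passes its speed limit or range.

## Working session

There is one attempt and no reset: what is moved stays moved. The work goes in short steps, Python scripts to look and compute and a tool call to move; the robot and the scene stay as the last step left them, time stands still between calls to the robot, and variables do not carry over. Pictures are saved under pics/ and viewed, at most 14 in all, crops included, and the job is handed in when it is done.

Besides the shell and the picture viewer there is one more tool, called after "Emit:" by a JSON object that holds its "name" and its "arguments". arm_command: Moves the arm, as the interface text tells. Shifts and turns lie within -1 to 1; 1 stands for 0.1 m of shift or pi rad of turn. Its arguments: {"type":"object","properties":{"rows":{"type":"array","items":{"type":"array","items":{"type":"array","items":{"type":"number"}}}},"jaw":{"type":"number"},"squeeze":{"type":"number"}},"required":["rows"]}

```bash
ls; mkdir -p pics
python3 - <<'E'
from bench import monitor, viewer, ctrl
import cv2, numpy as np
s=monitor.sense(); print(s['t'],s['eef_pos'],s['orientation'],s['gripper_width'],ctrl.grasp_offset)
for n in ("scene","top"):
    im=viewer.camera(n); cv2.imwrite(f"pics/{n}0.png",im)
    m=viewer.camera_model(n); print(n,{k:np.round(v,4).tolist() if not isinstance(v,str) else v for k,v in m.items()})
E
```

```text
pics
0.0 [ 0.21392903 -0.63943828  0.22996351] [ 9.87002451e-01  1.60701333e-01 -1.26870220e-04 -1.10769979e-03] 0.08520102542488435 -0.0187
scene {'camera_matrix': [[376.4943, 0.0, 252.0357], [0.0, 376.4943, 197.07], [0.0, 0.0, 1.0]], 'position': [-0.1325, 0.5989, 0.5411], 'rotation': [-0.1586, 0.4827, 0.8126, -0.2856]}
top {'camera_matrix': [[493.4179, 0.0, 246.1091], [0.0, 493.4179, 186.8871], [0.0, 0.0, 1.0]], 'position': [0.334, -0.0793, 1.5827], 'rotation': [-0.0196, 0.0159, 0.7173, -0.6963]}
```

View pics/scene0.png

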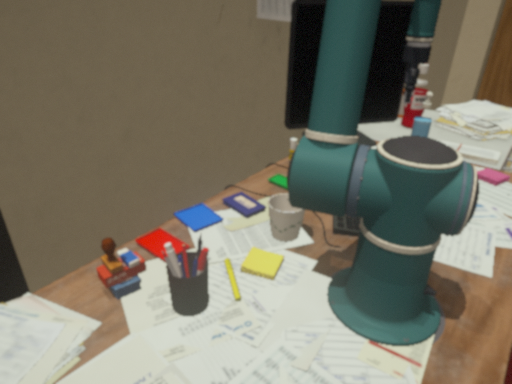

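View pics/top0.png

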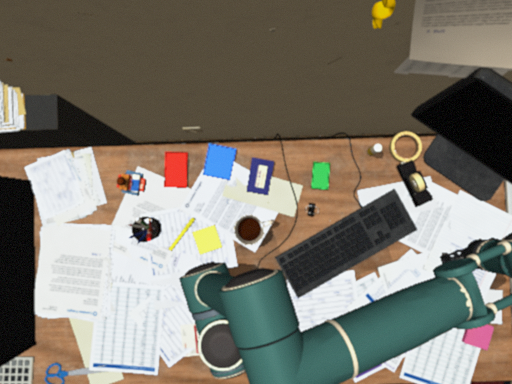

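The scene view shows the stack at about (120,270). The top view shows the stack (130,182), red tray (176,169), blue tray (220,161), ink pad (260,176), green tray (320,176), binder clip (311,209) and glue stick (376,150).

```bash
cat > h.py <<'E'
import numpy as np, cv2
from scipy.spatial.transform import Rotation as R
from bench import monitor, viewer, close_job, ctrl
def rays(m,px,fish=False):
    K=np.array(m['camera_matrix']); p=np.atleast_2d(px).astype(float)
    u=(p[:,0]-K[0,2])/K[0,0]; v=(p[:,1]-K[1,2])/K[1,1]
    if fish:
        th=np.hypot(u,v); s=np.where(th>1e-9,np.sin(th)/np.maximum(th,1e-9),1)
        d=np.c_[u*s,-v*s,-np.cos(th)]
    else: d=np.c_[u,-v,-np.ones(len(p))]
    q=np.array(m['rotation']); Rm=R.from_quat(q) if q.size==4 else R.from_matrix(q)
    d=Rm.apply(d); return np.array(m['position']),d/np.linalg.norm(d,axis=1)[:,None]
def plane(m,px,z,fish=False):
    o,d=rays(m,px,fish); return o+d*((z-o[2])/d[:,2])[:,None]
def tri(a,b):
    "a,b = (origin,dir): midpoint and gap of two rays"
    (o1,d1),(o2,d2)=a,b
    s=np.linalg.lstsq(np.c_[d1,-d2],o2-o1,rcond=None)[0]
    p,q=o1+s[0]*d1,o2+s[1]*d2; return (p+q)/2,np.linalg.norm(p-q)
def mask(im,lo,hi):
    h=cv2.cvtColor(im,cv2.COLOR_BGR2HSV)
    lo,hi=np.array(lo),np.array(hi)
    if lo[0]<0: return cv2.inRange(h,np.array([180+lo[0],lo[1],lo[2]]),np.array([180,hi[1],hi[2]]))|cv2.inRange(h,np.array([0,lo[1],lo[2]]),hi)
    return cv2.inRange(h,lo,hi)
COL=dict(red=([-8,150,60],[8,255,255]),blue=([100,130,60],[125,255,255]),green=([50,120,40],[80,255,255]))
def blobs(im,c,amin=60):
    k,_=cv2.findContours(mask(im,*COL[c]),cv2.RETR_EXTERNAL,cv2.CHAIN_APPROX_NONE)
    return sorted([x for x in k if cv2.contourArea(x)>amin],key=cv2.contourArea,reverse=True)
def rect(m,cnt,z,fish=False):
    "min-area rectangle of a contour cast on plane z: centre, yaw of long side, sides (mm)"
    P=plane(m,cnt.reshape(-1,2),z,fish)[:,:2]
    (c,(w,h),_)=r=cv2.minAreaRect((P*1000).astype(np.float32)); b=cv2.boxPoints(r)
    e=max((b[1]-b[0],b[2]-b[1]),key=np.linalg.norm); y=np.degrees(np.arctan2(e[1],e[0]))
    return np.round(c,1),round((y+90)%180-90,1),np.round(sorted((w,h)),1)
E
python3 - <<'E'
from h import *
m=viewer.camera_model("top"); im=cv2.imread("pics/top0.png")
for c in COL:
    for b in blobs(im,c)[:5]: print(c,np.array(cv2.boundingRect(b)),*rect(m,b,0.014))
for n,p,z in [("stack",(130,182),.055),("pad",(260,176),.016),("clip",(311,209),.02),("glue",(377,150),.09),("mug",(248,229),.09),("pens",(146,229),.1)]: print(n,plane(m,p,z).round(3))
big=cv2.resize(im[130:240,90:400],None,fx=2.5,fy=2.5,interpolation=cv2.INTER_CUBIC); cv2.imwrite("pics/topcrop.png",big)
w=viewer.camera_model("wrist"); s=monitor.sense(); Rt=R.from_quat(s['orientation'])
print(w['camera_matrix'], Rt.inv().apply(np.array(w['position'])-s['eef_pos']), (Rt.inv()*R.from_quat(w['rotation'])).as_matrix().round(3))
E
```

```text
red [164 151  24  36] [478.4 151.4] -1.3 [ 73.6 112.5]
blue [204 143  32  37] [498.3  10.5] -13.0 [ 88.6 102.4]
blue [248 159  25  35] [ 446.5 -116.8] -13.0 [ 65.  102.7]
blue [ 45 363  23  21] [-152.6  540. ] 88.4 [61.5 68.8]
green [311 162  19  28] [ 442.7 -308.8] -6.6 [54.2 86.5]
stack [[0.437 0.288 0.055]]
pad [[ 0.446 -0.117  0.016]]
clip [[ 0.336 -0.275  0.02 ]]
glue [[ 0.509 -0.473  0.09 ]]
mug [[ 0.282 -0.074  0.09 ]]
pens [[0.291 0.231 0.1  ]]
[[297.31863964   0.         252.92649894]
 [  0.         297.31863964 190.56186745]
 [  0.           0.           1.        ]] [ 7.42676427e-02 -1.09741024e-04 -1.42190061e-01] [[-0.     0.957  0.292]
 [ 1.     0.     0.001]
 [ 0.001  0.292 -0.957]]
```

View pics/topcrop.png

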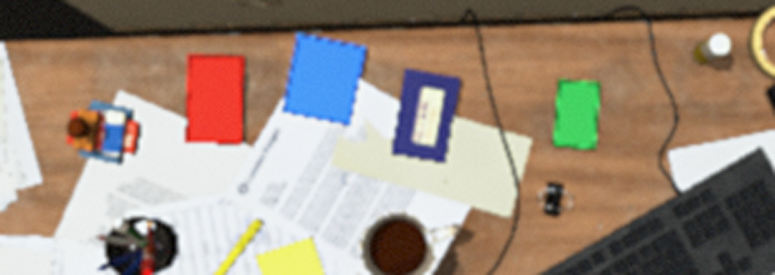

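Stamp is on the left (+y) end of the carton, and the eraser is beside it at −y. The tray sizes match, so I'm starting to move.

Emit:
{"name": "arm_command", "arguments": {"rows": [[[0, 0, -0.3, 0, 0, 0.05], [0, 0, -0.7, 0, 0, 0.1028], [0, 0, -0.7, 0, 0, 0.1028], [0, 0, -0.7, 0, 0, 0.1028]]]}}

```text
t: 0.6
eef_pos: [0.214, -0.6398, 0.3005]
orientation: [1.0, 0.001, -0.0, -0.0]
contact_force: [0.7, 1.2, -0.9]
gripper_width: 0.0851
grasp_force: 0.0
```

Emit:
{"name": "arm_command", "arguments": {"rows": [[[0.5, -0.5, 0, 0, 0, 0], [1, -1, 0, 0, 0, 0], [1, -1, 0, 0, 0, 0]]]}}

```text
t: 0.98
eef_pos: [0.3158, -0.5369, 0.299]
orientation: [1.0, 0.002, -0.001, -0.002]
contact_force: [-0.2, -0.5, -0.8]
gripper_width: 0.0852
grasp_force: 0.0
```

Emit:
{"name": "arm_command", "arguments": {"rows": [[[0.5, -0.5, 0, 0, 0, 0], [1, -1, 0, 0, 0, 0], [1, -1, 0, 0, 0, 0]]]}}

```text
t: 1.35
eef_pos: [0.4154, -0.4377, 0.2997]
orientation: [1.0, 0.002, -0.001, -0.001]
contact_force: [-0.6, -0.5, 0.6]
gripper_width: 0.0851
grasp_force: 0.0
```

Emit:
{"name": "arm_command", "arguments": {"rows": [[[0.1, -0.5, 0, 0, 0, 0], [0.2, -1, 0, 0, 0, 0]]]}}

```text
t: 1.6
eef_pos: [0.4335, -0.3399, 0.2998]
orientation: [1.0, -0.001, -0.001, -0.0]
contact_force: [0.3, -0.3, 0.3]
gripper_width: 0.0851
grasp_force: 0.0
```

Emit:
{"name": "arm_command", "arguments": {"rows": [[[0, -0.5, 0, 0, 0, 0], [0, -1, 0, 0, 0, 0]]]}}

```text
t: 1.85
eef_pos: [0.4333, -0.2397, 0.3001]
orientation: [1.0, -0.0, -0.001, -0.0]
contact_force: [0.7, 0.4, 0.4]
gripper_width: 0.0854
grasp_force: 0.0
```

Emit:
{"name": "arm_command", "arguments": {"rows": [[[0, -0.5, 0, 0, 0, 0], [0, -1, 0, 0, 0, 0], [0, -1, 0, 0, 0, 0], [0, -1, 0, 0, 0, 0]]]}}

```text
t: 2.35
eef_pos: [0.4339, -0.1411, 0.3008]
orientation: [1.0, 0.0, -0.0, 0.0]
contact_force: [0.2, -0.1, 0.9]
gripper_width: 0.0852
grasp_force: 0.0
```

```bash
cat > snap.py <<'E'
import sys,json
from h import *
m=viewer.camera_model("wrist"); im=viewer.camera("wrist"); n=sys.argv[1]
cv2.imwrite(f"pics/{n}.png",im); json.dump({k:np.array(v).tolist() for k,v in m.items() if k in("camera_matrix","position","rotation")},open(f"pics/{n}.json","w"))
s=monitor.sense(); print(s['t'],s['eef_pos'].round(4))
E
python3 snap.py w1
```

```text
2.4 [ 0.434  -0.1415  0.3008]
```

Emit:
{"name": "arm_command", "arguments": {"rows": [[[0, -0.5, 0, 0, 0, 0], [0, -1, 0, 0, 0, 0]]]}}

```text
t: 2.65
eef_pos: [0.4345, -0.0413, 0.301]
orientation: [1.0, -0.002, -0.0, 0.0]
contact_force: [0.4, -0.3, 0.1]
gripper_width: 0.0854
grasp_force: 0.0
```

Emit:
{"name": "arm_command", "arguments": {"rows": [[[0, -0.5, 0, 0, 0, 0], [0, -1, 0, 0, 0, 0], [0, -1, 0, 0, 0, 0], [0, -1, 0, 0, 0, 0]]]}}

```text
t: 3.15
eef_pos: [0.4346, 0.0586, 0.301]
orientation: [1.0, -0.0, -0.0, 0.001]
contact_force: [0.4, -0.3, -0.4]
gripper_width: 0.0855
grasp_force: 0.0
```

```bash
python3 snap.py w2
```

```text
3.2 [0.4346 0.0583 0.3011]
```

Emit:
{"name": "arm_command", "arguments": {"rows": [[[0, -0.5, 0, 0, 0, 0], [0, -1, 0, 0, 0, 0]]]}}

```text
t: 3.45
eef_pos: [0.4352, 0.1585, 0.3014]
orientation: [1.0, -0.003, 0.0, 0.0]
contact_force: [0.0, 0.9, 0.7]
gripper_width: 0.0854
grasp_force: 0.0
```

Emit:
{"name": "arm_command", "arguments": {"rows": [[[0, -0.5, 0, 0, 0, 0], [0, -1, 0, 0, 0, 0], [0, -1, 0, 0, 0, 0], [0, -1, 0, 0, 0, 0]]]}}

```text
t: 3.95
eef_pos: [0.4349, 0.2582, 0.301]
orientation: [1.0, -0.001, -0.0, 0.001]
contact_force: [-0.5, -0.1, -0.5]
gripper_width: 0.0855
grasp_force: 0.0
```

```bash
python3 snap.py w3
```

```text
4.0 [0.4349 0.258  0.3011]
```

View pics/w3.png

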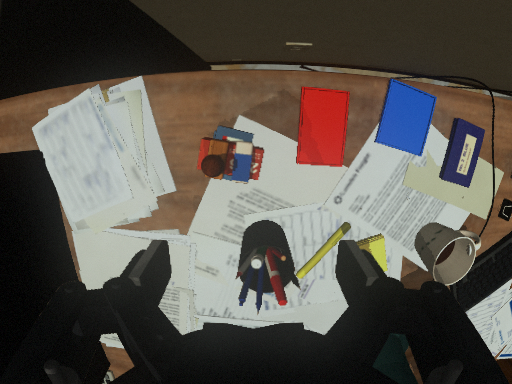

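View pics/w1.png

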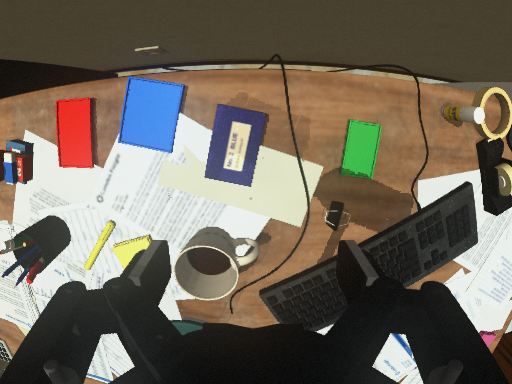

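In w3 the stack is at about (232,155): knob at (210,165), eraser (240,160), carton ends near (205,145) and (258,165), and clip box below. Trays are red (323,125), blue (405,117) and ink pad (462,152). In w1 the green tray is at (361,149), ink pad (235,145) and blue tray (152,115). Measuring the places from several views.

```bash
cat > meas.py <<'E'
from h import *
import json
def load(n): return cv2.imread(f"pics/{n}.png"),json.load(open(f"pics/{n}.json"))
def cen(c): M=cv2.moments(c); return M['m10']/M['m00'],M['m01']/M['m00']
E
python3 - <<'E'
from meas import *
V={n:load(n) for n in("w1","w2","w3")}
C={"red":("red",14,(478,151)),"blue":("blue",14,(498,10)),"pad":("pad",16,(446,-117)),"green":("green",14,(443,-309))}
COL["blue"]=([100,170,60],[118,255,255]); COL["pad"]=([112,80,30],[130,255,140])
for k,(c,z,g) in C.items():
    obs=[]
    for n,(im,m) in V.items():
        for b in blobs(im,c,300):
            b=cv2.convexHull(b); r=rect(m,b,z/1000,True)
            if np.hypot(*(r[0]-g))<30: print(k,n,*r); obs.append((n,cen(b)))
    for i in range(len(obs)-1):
        a,b=[(lambda o:(o[0],o[1][0]))(rays(V[n][1],p,True)) for n,p in obs[i:i+2]]
        p,gap=tri(a,b); print("   tri",(p*1000).round(1),round(gap*1000,1))
im,m=V["w3"]; cv2.imwrite("pics/w3c.png",cv2.resize(im[110:200,180:280],None,fx=6,fy=6,interpolation=cv2.INTER_CUBIC))
E
```

```text
red w1 [475.7 154. ] -4.4 [ 76.7 114.4]
red w2 [475.5 154.4] -2.7 [ 73.1 114.2]
red w3 [475.7 156.3] -3.0 [ 73.8 114.5]
   tri [476.4 154.9   8.3] 0.5
   tri [476.  155.3   6.3] 0.0
blue w1 [496.6  14.1] -13.0 [ 89.2 102.3]
blue w2 [496.5  14.9] -13.0 [ 89.  102.1]
blue w3 [496.5  16.7] -12.8 [ 91.1 102.6]
   tri [497.   14.5   5.6] 0.4
   tri [496.7  14.5   5.4] 0.2
pad w1 [ 446.  -113.5] -12.0 [ 69.9 109.9]
pad w2 [ 449.4 -112.4] -12.1 [ 73.  102.9]
pad w3 [ 446.6 -107.8] -11.7 [ 79.5 110.5]
   tri [ 449.5 -113.8   13.1] 4.9
   tri [ 448.1 -118.5    1.1] 4.6
green w1 [ 442.4 -305. ] -6.8 [55.7 85.8]
green w2 [ 442.7 -302.5] -7.4 [59.7 85.5]
   tri [ 442.  -307.     6.9] 0.2
```

View pics/w3c.png

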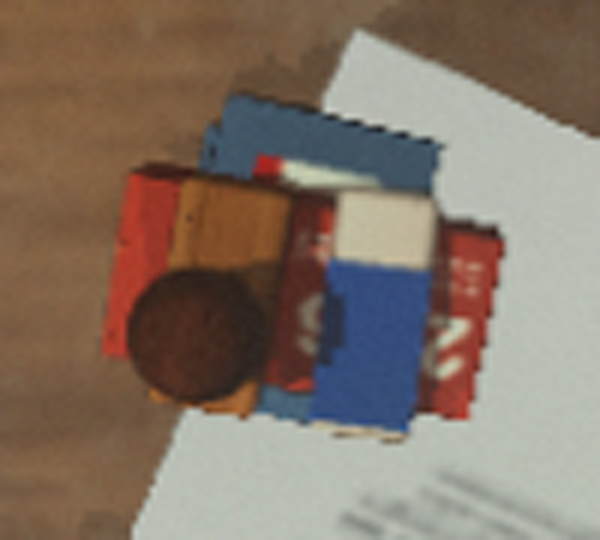

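The crop shows the stamp knob at crop (195,335), with its base just above at +x, and the eraser's long side from (390,190) to (365,430). The carton's long side lies along y, with the clip box below. The tray positions agree across the views. Taking two close views of the stack.

Emit:
{"name": "arm_command", "arguments": {"rows": [[[0, 0, 0.4, 0, 0, 0], [0, 0, 0.8, 0, 0, 0], [0, 0, 0.8, 0, 0, 0], [0, 0, 0.8, 0, 0, 0]]]}}

```text
t: 4.5
eef_pos: [0.4353, 0.2592, 0.2228]
orientation: [1.0, -0.001, 0.001, -0.0]
contact_force: [0.1, 0.1, 0.0]
gripper_width: 0.0853
grasp_force: 0.0
```

```bash
python3 snap.py s1
```

```text
4.55 [0.4357 0.2597 0.2236]
```

Emit:
{"name": "arm_command", "arguments": {"rows": [[[0, -0.4, 0, 0, 0, 0], [0, -0.7, 0, 0, 0, 0], [0, -0.7, 0, 0, 0, 0], [0, -0.7, 0, 0, 0, 0]]]}}

```text
t: 5.05
eef_pos: [0.4349, 0.3298, 0.2227]
orientation: [1.0, 0.0, 0.001, -0.0]
contact_force: [0.1, 0.0, 0.4]
gripper_width: 0.0857
grasp_force: 0.0
```

```bash
python3 snap.py s2
python3 - <<'E'
import cv2,numpy as np
a=[cv2.imread(f"pics/s{i}.png")[60:260,c:c+200] for i,c in ((1,130),(2,230))]
cv2.imwrite("pics/s12.png",cv2.resize(np.hstack(a),None,fx=2,fy=2,interpolation=cv2.INTER_CUBIC))
E
```

```text
5.1 [0.4348 0.3295 0.2224]
```

View pics/s12.png

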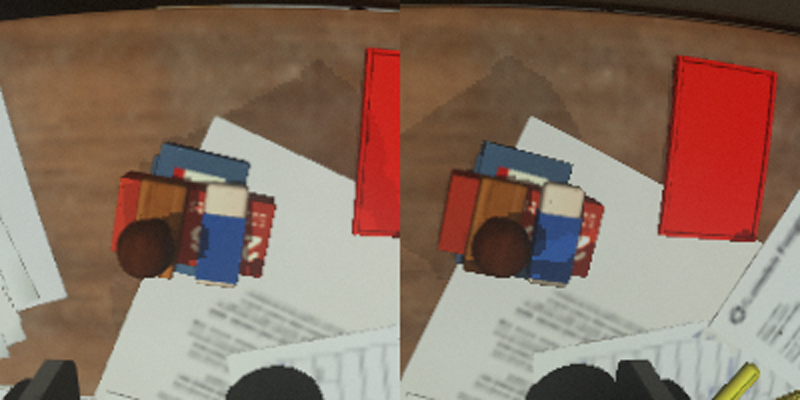

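Both views show the knob (s1 crop (146,248), s2 crop (500,247)) and the eraser's top-face corners. Triangulating them.

Run:
```python
from meas import *
(i1,m1),(i2,m2)=load("s1"),load("s2")
f1=lambda p:np.array(p)/2+(130,60)
f2=lambda p:(np.array(p)-(400,0))/2+(230,60)
# knob by colour blob
for im,g in((i1,f1((146,248))),(i2,f2((500,247)))):
    k,_=cv2.findContours(mask(im,[-5,100,20],[12,255,95])&cv2.circle(np.zeros(im.shape[:2],np.uint8),tuple(int(x) for x in g),22,255,-1),cv2.RETR_EXTERNAL,cv2.CHAIN_APPROX_NONE)
    b=max(k,key=cv2.contourArea); print("knob px",g,cv2.minEnclosingCircle(b),cv2.contourArea(b))
P={"knob":((146,248),(500,247)),"eTL":((207,183),(543,183)),"eTR":((249,185),(584,187)),"eBR":((238,284),(571,284)),"eBL":((196,280),(531,279)),
"cTR":((275,197),(604,200)),"cBR":((262,277),(589,277)),"cTL":((122,175),(450,171)),"stTL":((139,179),(482,178)),"stTR":((184,183),(530,183)),"boxTL":((165,142),(487,142)),"boxTR":((250,163),(573,163))}
for k,(a,b) in P.items():
    A=rays(m1,f1(a),True);B=rays(m2,f2(b),True)
    p,g=tri((A[0],A[1][0]),(B[0],B[1][0])); print(k,(p*1000).round(1),round(g*1000,1))
def q(n,z): 
    a=np.array([plane(m1,f1(P[k][0]),z,True)[0] for k in n]);b=np.array([plane(m2,f2(P[k][1]),z,True)[0] for k in n]); return (a+b)/2*1000
E=q(["eTL","eTR","eBR","eBL"],.069); print("eraser c",E.mean(0).round(1),"w",np.linalg.norm(E[0]-E[1]).round(1),"l",np.linalg.norm(E[1]-E[2]).round(1),"yaw",np.degrees(np.arctan2(*(E[0]+E[1]-E[2]-E[3])[[1,0]])).round(1))
S=q(["stTL","stTR"],.073);print("stamp edge",S.round(1))
C=q(["cTL","cTR","cBR"],.055);print("carton",C.round(1),((C[0]+C[2])/2).round(1))
B=q(["boxTL","boxTR"],.029);print("box",B.round(1))
```

```text
knob px [203. 184.] ((206.1721954345703, 182.73651123046875), 18.896175384521484) 669.5
knob px [280.  183.5] ((280.0, 180.5), 20.304039001464844) 660.0
knob [436.5 305.6 104.1] 0.0
eTL [459.3 279.8  61.1] 0.0
eTR [458.1 258.1  62.6] 0.6
eBR [407.2 263.9  70.7] 0.4
eBL [410.1 285.8  71.8] 0.2
cTR [449.8 244.2  53.4] 1.1
cBR [406.8 251.   58. ] 0.4
cTL [462.2 328.2  43.7] 1.0
stTL [464.1 312.6  76.1] 0.3
stTR [462.7 289.6  81.5] 0.3
boxTL [476.9 306.7  21.1] 0.7
boxTR [465.8 257.4  29.6] 0.6
eraser c [433.9 272.1  69. ] w 21.4 l 52.8 yaw -5.7
stamp edge [[463.6 312.8  73. ]
 [461.3 289.4  73. ]]
carton [[463.8 327.   55. ]
 [450.1 244.4  55. ]
 [405.8 250.6  55. ]] [434.8 288.8  55. ]
box [[477.7 306.4  29. ]
 [465.8 257.3  29. ]]
```

Heights check out: knob 104 mm, eraser top about 69, carton top about 55, box about 29. Stamp is at (437,304.6) yaw −5.7°, eraser (434,272) yaw −5.7°, carton (435,289) perpendicular yaw −9.5°, and box (436,290) yaw −13.6°. Going for the stamp's knob.

Emit:
{"name": "arm_command", "arguments": {"rows": [[[0.02, 0.25, 0, 0, 0, 0.0317], [0.02, 0.25, 0.4, 0, 0, 0.0317], [0.02, 0.25, 0.8, 0, 0, 0.0317], [0.02, 0.25, 0.8, 0, 0, 0.0317], [0.02, 0.25, 0.8, 0, 0, 0.0317]]]}}

```text
t: 5.72
eef_pos: [0.4372, 0.3049, 0.1428]
orientation: [0.999, -0.05, 0.001, -0.0]
contact_force: [0.1, 0.6, 0.3]
gripper_width: 0.0856
grasp_force: 0.0
```

Emit:
{"name": "arm_command", "arguments": {"rows": [[[0, 0, 0.2, 0, 0, 0], [0, 0, 0.4, 0, 0, 0], [0, 0, 0.6, 0, 0, 0], [0, 0, 0.6, 0, 0, 0], [0, 0, 0.6, 0, 0, 0]]]}}

```text
t: 6.35
eef_pos: [0.4377, 0.3057, 0.0834]
orientation: [0.999, -0.05, 0.001, -0.001]
contact_force: [0.2, -0.7, 0.5]
gripper_width: 0.0852
grasp_force: 0.0
```

```bash
python3 snap.py g1; python3 -c "
import cv2;a=cv2.imread('pics/g1.png');cv2.imwrite('pics/g1c.png',cv2.resize(a[100:384,100:420],None,fx=1.8,fy=1.8))"
```

```text
6.4 [0.4377 0.3057 0.0834]
```

View pics/g1c.png

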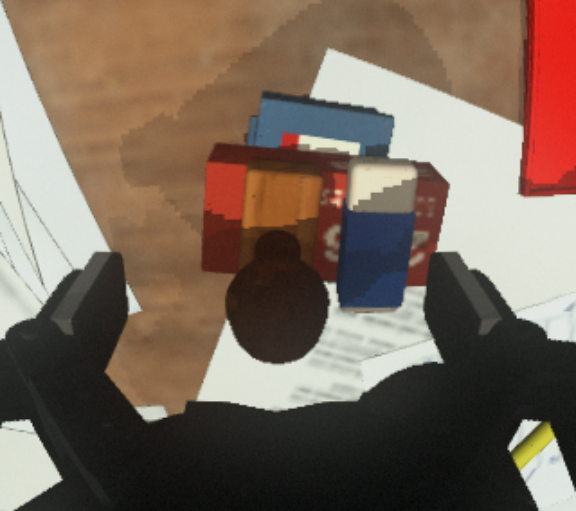

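Knob sits midway between the fingers (115 and 440, ball at 277 in the crop). Closing.

Emit:
{"name": "arm_command", "arguments": {"rows": [[[0, 0, 0, 0, 0, 0], [0, 0, 0, 0, 0, 0], [0, 0, 0, 0, 0, 0], [0, 0, 0, 0, 0, 0], [0, 0, 0, 0, 0, 0], [0, 0, 0, 0, 0, 0], [0, 0, 0, 0, 0, 0], [0, 0, 0, 0, 0, 0]]], "jaw": -1, "squeeze": 40}}

```text
t: 7.4
eef_pos: [0.4364, 0.305, 0.0815]
orientation: [0.999, -0.05, 0.0, -0.0]
contact_force: [-1.2, -0.1, 4.6]
gripper_width: 0.0246
grasp_force: 39.2
```

```bash
python3 snap.py g2; python3 -c "
import cv2;a=cv2.imread('pics/g2.png');cv2.imwrite('pics/g2c.png',cv2.resize(a[100:384,100:420],None,fx=1.8,fy=1.8))"
```

```text
7.45 [0.4364 0.305  0.0815]
```

View pics/g2c.png

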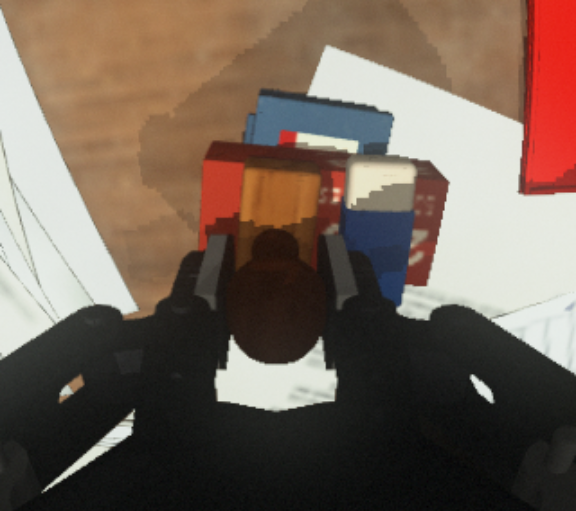

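Gripped at 24.6 mm with 39 N. Lifting a little to check.

Emit:
{"name": "arm_command", "arguments": {"rows": [[[0, 0, -0.1, 0, 0, 0], [0, 0, -0.2, 0, 0, 0], [0, 0, -0.3, 0, 0, 0], [0, 0, -0.4, 0, 0, 0], [0, 0, -0.4, 0, 0, 0], [0, 0, -0.4, 0, 0, 0]]]}}

```text
t: 8.2
eef_pos: [0.4362, 0.3047, 0.1212]
orientation: [0.999, -0.05, -0.0, 0.0]
contact_force: [0.2, 0.8, 0.2]
gripper_width: 0.0248
grasp_force: 39.2
```

```bash
python3 snap.py g3; python3 -c "
import cv2;a=cv2.imread('pics/g3.png');cv2.imwrite('pics/g3c.png',cv2.resize(a[100:384,100:420],None,fx=1.8,fy=1.8))"
```

```text
8.25 [0.436  0.3047 0.1209]
```

View pics/g3c.png

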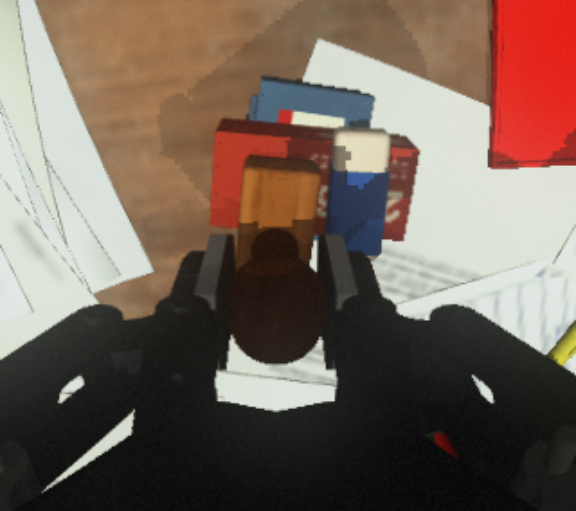

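Stamp is held steadily. Carrying it to the ink pad.

Emit:
{"name": "arm_command", "arguments": {"rows": [[[0, 0, -0.2, 0, 0, -0.0317], [0, 0, -0.4, 0, 0, -0.0317], [0, 0, -0.4, 0, 0, -0.0317]]]}}

```text
t: 8.62
eef_pos: [0.4373, 0.3055, 0.1625]
orientation: [1.0, -0.0, 0.001, -0.001]
contact_force: [-0.2, 0.1, -0.9]
gripper_width: 0.0248
grasp_force: 39.3
```

Emit:
{"name": "arm_command", "arguments": {"rows": [[[0.05, 0.3, 0, 0, 0, 0], [0.1, 0.65, 0, 0, 0, 0], [0.1, 1, 0, 0, 0, 0]]]}}

```text
t: 9.0
eef_pos: [0.4456, 0.2036, 0.1598]
orientation: [1.0, 0.0, -0.001, 0.0]
contact_force: [0.6, -0.1, -0.1]
gripper_width: 0.0243
grasp_force: 39.4
```

Emit:
{"name": "arm_command", "arguments": {"rows": [[[0, 0.33, 0, 0, 0, 0], [0, 0.67, 0, 0, 0, 0], [0, 1, 0, 0, 0, 0]]]}}

```text
t: 9.38
eef_pos: [0.4452, 0.1036, 0.1598]
orientation: [1.0, -0.0, -0.001, 0.0]
contact_force: [0.0, -0.8, -1.0]
gripper_width: 0.0244
grasp_force: 39.4
```

Emit:
{"name": "arm_command", "arguments": {"rows": [[[0, 0.33, 0, 0, 0, 0], [0, 0.67, 0, 0, 0, 0], [0, 1, 0, 0, 0, 0]]]}}

```text
t: 9.75
eef_pos: [0.4452, 0.0038, 0.1599]
orientation: [1.0, -0.0, -0.001, -0.0]
contact_force: [-0.1, -1.5, -0.3]
gripper_width: 0.0245
grasp_force: 39.4
```

Emit:
{"name": "arm_command", "arguments": {"rows": [[[0, 0.33, 0, 0, 0, 0], [0, 0.67, 0, 0, 0, 0], [0, 1, 0, 0, 0, 0]]]}}

```text
t: 10.12
eef_pos: [0.4453, -0.096, 0.1599]
orientation: [1.0, -0.0, -0.001, -0.0]
contact_force: [-0.3, 0.4, -1.0]
gripper_width: 0.0249
grasp_force: 39.4
```

Emit:
{"name": "arm_command", "arguments": {"rows": [[[0, 0.1, 0, 0, 0, 0.04], [0, 0.19, 0, 0, 0, 0.0667], [0, 0.19, 0, 0, 0, 0.0667], [0, 0.19, 0, 0, 0, 0.0667], [0, 0.19, 0, 0, 0, 0.0667]]]}}

```text
t: 10.75
eef_pos: [0.446, -0.1137, 0.1609]
orientation: [0.995, -0.104, -0.0, -0.0]
contact_force: [-0.8, 0.3, -0.6]
gripper_width: 0.0244
grasp_force: 39.4
```

```bash
python3 snap.py p1
python3 - <<'E'
from meas import *
COL["pad"]=([112,80,30],[130,255,140])
im,m=load("p1")
for b in blobs(im,"pad",300)[:3]: print(cv2.boundingRect(b),*rect(m,cv2.convexHull(b),.016,True))
E
```

```text
10.8 [ 0.4461 -0.1137  0.1611]
(217, 122, 73, 106) [ 446.8 -113.9] -11.6 [ 70.5 109. ]
```

Above the pad within 1 mm and 0.5°. Lowering.

Emit:
{"name": "arm_command", "arguments": {"rows": [[[0, 0, 0.3, 0, 0, 0], [0, 0, 0.6, 0, 0, 0], [0, 0, 0.9, 0, 0, 0], [0, 0, 0.95, 0, 0, 0], [0, 0, 0.95, 0, 0, 0]]]}}

```text
t: 11.42
eef_pos: [0.4464, -0.1141, 0.0666]
orientation: [0.995, -0.104, 0.0, -0.0]
contact_force: [0.9, 0.5, -0.1]
gripper_width: 0.0246
grasp_force: 39.5
```

Emit:
{"name": "arm_command", "arguments": {"rows": [[[0, 0, 0.05, 0, 0, 0], [0, 0, 0.1, 0, 0, 0], [0, 0, 0.15, 0, 0, 0], [0, 0, 0.2, 0, 0, 0], [0, 0, 0.22, 0, 0, 0], [0, 0, 0.22, 0, 0, 0]]]}}

```text
t: 12.18
eef_pos: [0.446, -0.1141, 0.044]
orientation: [0.995, -0.105, -0.0, -0.0]
contact_force: [-0.3, -0.0, -0.7]
gripper_width: 0.0245
grasp_force: 39.5
```

Emit:
{"name": "arm_command", "arguments": {"rows": [[[0, 0, 0.005, 0, 0, 0], [0, 0, 0.01, 0, 0, 0], [0, 0, 0.015, 0, 0, 0], [0, 0, 0.015, 0, 0, 0]]]}}

```text
t: 12.68
eef_pos: [0.4464, -0.1142, 0.043]
orientation: [0.995, -0.105, 0.0, 0.0]
contact_force: [-0.0, 0.2, 1.3]
gripper_width: 0.0242
grasp_force: 39.5
```

Emit:
{"name": "arm_command", "arguments": {"rows": [[[0, 0, 0.005, 0, 0, 0], [0, 0, 0.01, 0, 0, 0], [0, 0, 0.01, 0, 0, 0], [0, 0, 0.01, 0, 0, 0]]]}}

```text
t: 13.18
eef_pos: [0.4467, -0.1142, 0.0429]
orientation: [0.995, -0.105, 0.0, -0.0]
contact_force: [-3.1, 0.7, 8.9]
gripper_width: 0.0248
grasp_force: 40.0
```

Contact on the lid (8.9 N). Releasing and rising.

Emit:
{"name": "arm_command", "arguments": {"rows": [[[0, 0, -0.005, 0, 0, 0], [0, 0, -0.005, 0, 0, 0], [0, 0, -0.005, 0, 0, 0], [0, 0, -0.005, 0, 0, 0], [0, 0, -0.005, 0, 0, 0], [0, 0, -0.005, 0, 0, 0]]], "jaw": 1}}

```text
t: 13.92
eef_pos: [0.4461, -0.1142, 0.0422]
orientation: [0.995, -0.105, -0.0, -0.0]
contact_force: [0.0, -0.1, 0.9]
gripper_width: 0.0856
grasp_force: 0.0
```

Emit:
{"name": "arm_command", "arguments": {"rows": [[[0, 0, -0.3, 0, 0, 0], [0, 0, -0.6, 0, 0, 0], [0, 0, -1, 0, 0, 0], [0, 0, -1, 0, 0, 0]]]}}

```text
t: 14.42
eef_pos: [0.4492, -0.1151, 0.1461]
orientation: [0.995, -0.105, 0.004, 0.001]
contact_force: [0.3, 0.1, -0.1]
gripper_width: 0.0854
grasp_force: 0.0
```

```bash
python3 snap.py p2; python3 -c "
import cv2;a=cv2.imread('pics/p2.png');cv2.imwrite('pics/p2c.png',cv2.resize(a[60:300,130:390],None,fx=2,fy=2))"
```

```text
14.475 [ 0.4476 -0.1146  0.144 ]
```

View pics/p2c.png

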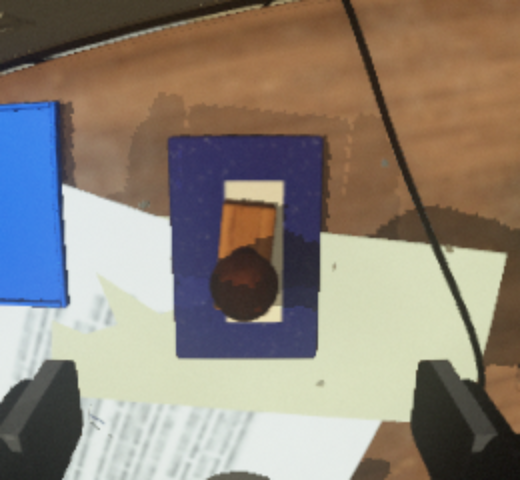

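Stamp stands upright on the pad's middle (base at (249,225), pad centre about (248,245) in the crop). Going back for the eraser.

Emit:
{"name": "arm_command", "arguments": {"rows": [[[-0.1, -0.2, 0, 0, 0, -0.05], [-0.1, -0.5, 0, 0, 0, -0.0667], [-0.1, -0.5, 0, 0, 0, -0.0667], [-0.1, -0.5, 0, 0, 0, -0.0667]]]}}

```text
t: 14.98
eef_pos: [0.446, -0.0633, 0.1412]
orientation: [1.0, -0.0, -0.001, 0.0]
contact_force: [-0.2, -0.4, 0.1]
gripper_width: 0.0854
grasp_force: 0.0
```

Emit:
{"name": "arm_command", "arguments": {"rows": [[[0, -0.5, 0, 0, 0, 0], [0, -1, 0, 0, 0, 0]]]}}

```text
t: 15.22
eef_pos: [0.4468, 0.0365, 0.1419]
orientation: [1.0, -0.002, -0.0, 0.0]
contact_force: [1.4, -1.2, -0.5]
gripper_width: 0.0853
grasp_force: 0.0
```

Emit:
{"name": "arm_command", "arguments": {"rows": [[[0, -0.5, 0, 0, 0, 0], [0, -1, 0, 0, 0, 0]]]}}

```text
t: 15.48
eef_pos: [0.4469, 0.1373, 0.142]
orientation: [1.0, -0.001, -0.0, 0.0]
contact_force: [0.9, -0.7, 0.5]
gripper_width: 0.0853
grasp_force: 0.0
```

Emit:
{"name": "arm_command", "arguments": {"rows": [[[0, -0.5, 0, 0, 0, 0], [0, -1, 0, 0, 0, 0]]]}}

```text
t: 15.72
eef_pos: [0.4471, 0.2375, 0.1419]
orientation: [1.0, -0.001, -0.0, 0.0]
contact_force: [0.8, -0.2, 0.6]
gripper_width: 0.0854
grasp_force: 0.0
```

Emit:
{"name": "arm_command", "arguments": {"rows": [[[0, -0.2, 0, 0, 0, 0], [0, -0.36, 0, 0, 0, 0.0317], [0, -0.36, 0, 0, 0, 0.0317], [0, -0.36, 0, 0, 0, 0.0317]]]}}

```text
t: 16.23
eef_pos: [0.4469, 0.2715, 0.1419]
orientation: [0.999, -0.05, -0.0, 0.001]
contact_force: [0.3, -0.5, -1.1]
gripper_width: 0.0852
grasp_force: 0.0
```

```bash
python3 snap.py e1
python3 - <<'E'
from meas import *
im,m=load("e1")
COL["sl"]=([105,150,30],[125,255,255])
for b in blobs(im,"sl",150)[:4]: print(cv2.boundingRect(b),*rect(m,b,.069,True))
a=im[100:260,150:350]; cv2.imwrite('pics/e1c.png',cv2.resize(a,None,fx=3,fy=3))
E
```

```text
16.275 [0.4469 0.2715 0.142 ]
(439, 64, 69, 106) [501.9  68.8] -13.0 [75.7 81.9]
```

View pics/e1c.png

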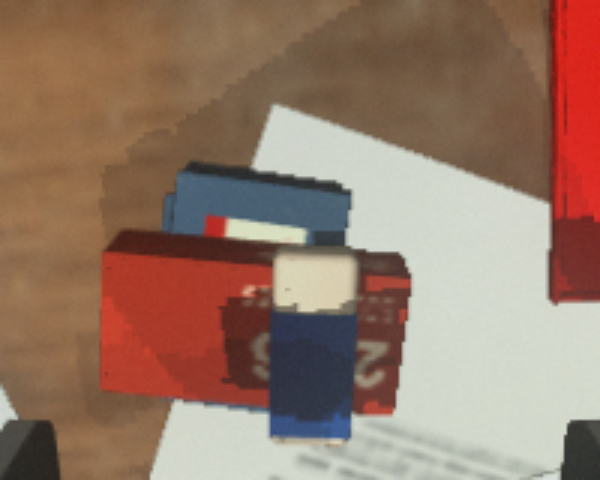

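The eraser's top face has corners (274,252), (357,255), (350,438), (270,436) in the crop, and the carton is undisturbed. Computing the centre.

Run:
```python
from meas import *
im,m=load("e1"); f=lambda p:np.array(p)/3+(150,100)
E=plane(m,f([(274,252),(357,255),(350,438),(270,436)]),.069,True)*1000
print(E.round(1),E.mean(0).round(1),np.degrees(np.arctan2(*(E[0]+E[1]-E[2]-E[3])[[1,0]])),[np.linalg.norm(E[i]-E[i-1]).round(1) for i in range(4)])
C=plane(m,f([(103,252),(410,278),(395,412),(102,391)]),.055,True)*1000
print(C.round(1),C.mean(0).round(1),[np.linalg.norm(C[i]-C[i-1]).round(1) for i in range(4)])
```

```text
[[461.4 279.1  69. ]
 [458.6 258.4  69. ]
 [407.4 264.5  69. ]
 [410.2 286.   69. ]] [434.4 272.   69. ] -7.205234984526787 [np.float64(51.7), np.float64(20.8), np.float64(51.5), np.float64(21.7)]
[[462.3 326.4  55. ]
 [446.6 244.3  55. ]
 [407.  251.   55. ]
 [421.4 334.   55. ]] [434.3 288.9  55. ] [np.float64(41.6), np.float64(83.6), np.float64(40.2), np.float64(84.2)]
```

Eraser centre is (434.3,272.0), yaw −7°. Descending with the jaw part open, so the tips stay above the carton.

Emit:
{"name": "arm_command", "arguments": {"rows": [[[-0.125, 0.008, 0.2, 0, 0, 0.007], [-0.125, 0.008, 0.45, 0, 0, 0.007], [-0.125, 0.008, 0.65, 0, 0, 0.007], [-0.125, 0.008, 0.65, 0, 0, 0.007], [-0.125, 0.008, 0.65, 0, 0, 0.007]]], "jaw": 0.2}}

```text
t: 16.9
eef_pos: [0.435, 0.273, 0.078]
orientation: [0.998, -0.061, 0.0, -0.0]
contact_force: [0.5, 0.1, -0.5]
gripper_width: 0.0515
grasp_force: 0.0
```

Emit:
{"name": "arm_command", "arguments": {"rows": [[[0, 0, 0.05, 0, 0, 0], [0, 0, 0.1, 0, 0, 0], [0, 0, 0.15, 0, 0, 0], [0, 0, 0.19, 0, 0, 0], [0, 0, 0.19, 0, 0, 0], [0, 0, 0.19, 0, 0, 0]]]}}

```text
t: 17.65
eef_pos: [0.4344, 0.2733, 0.0583]
orientation: [0.998, -0.061, -0.0, 0.0]
contact_force: [-0.3, 0.1, -0.3]
gripper_width: 0.0511
grasp_force: 0.0
```

Emit:
{"name": "arm_command", "arguments": {"rows": [[[0, 0.01, 0, 0, 0, 0], [0, 0.01, 0, 0, 0, 0], [0, 0.01, 0, 0, 0, 0], [0, 0.01, 0, 0, 0, 0], [0, 0.01, 0, 0, 0, 0], [0, 0.01, 0, 0, 0, 0]]], "jaw": -1, "squeeze": 30}}

```text
t: 18.4
eef_pos: [0.4345, 0.2724, 0.0586]
orientation: [0.998, -0.061, 0.0, -0.0]
contact_force: [-0.2, -0.4, 2.8]
gripper_width: 0.0219
grasp_force: 29.9
```

Emit:
{"name": "arm_command", "arguments": {"rows": [[[0, 0, -0.1, 0, 0, 0], [0, 0, -0.2, 0, 0, 0], [0, 0, -0.3, 0, 0, 0], [0, 0, -0.4, 0, 0, 0], [0, 0, -0.5, 0, 0, 0], [0, 0, -0.5, 0, 0, 0]]]}}

```text
t: 19.15
eef_pos: [0.4351, 0.2727, 0.1096]
orientation: [0.998, -0.061, 0.001, -0.001]
contact_force: [1.0, -0.3, 0.0]
gripper_width: 0.0218
grasp_force: 29.5
```

```bash
python3 snap.py e2; python3 -c "
import cv2;a=cv2.imread('pics/e2.png');cv2.imwrite('pics/e2c.png',cv2.resize(a[100:384,130:380],None,fx=2,fy=2))"
```

```text
19.2 [0.4346 0.2725 0.1089]
```

View pics/e2c.png

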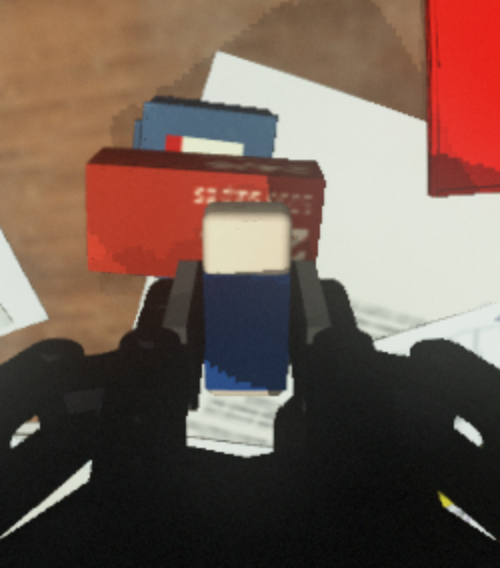

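Eraser is held level (21.8 mm). Carrying it to the green tray.

Emit:
{"name": "arm_command", "arguments": {"rows": [[[0, 0, -0.2, 0, 0, -0.0388], [0, 0, -0.5, 0, 0, -0.0388], [0, 0, -0.5, 0, 0, -0.0388]]]}}

```text
t: 19.58
eef_pos: [0.4359, 0.2732, 0.1604]
orientation: [1.0, 0.0, 0.002, -0.001]
contact_force: [-0.4, 0.5, 0.7]
gripper_width: 0.0217
grasp_force: 29.5
```

Emit:
{"name": "arm_command", "arguments": {"rows": [[[0.05, 0.3, 0, 0, 0, 0], [0.08, 0.65, 0, 0, 0, 0], [0.08, 1, 0, 0, 0, 0]]]}}

```text
t: 19.95
eef_pos: [0.4414, 0.1711, 0.1566]
orientation: [1.0, 0.0, -0.001, 0.0]
contact_force: [0.6, 0.6, -0.8]
gripper_width: 0.0219
grasp_force: 29.6
```

Emit:
{"name": "arm_command", "arguments": {"rows": [[[0, 0.33, 0, 0, 0, 0], [0, 0.67, 0, 0, 0, 0], [0, 1, 0, 0, 0, 0]]]}}

```text
t: 20.32
eef_pos: [0.4411, 0.0711, 0.1566]
orientation: [1.0, 0.0, -0.001, 0.0]
contact_force: [0.8, 0.7, 0.6]
gripper_width: 0.0217
grasp_force: 29.6
```

Emit:
{"name": "arm_command", "arguments": {"rows": [[[0, 0.33, 0, 0, 0, 0], [0, 0.67, 0, 0, 0, 0], [0, 1, 0, 0, 0, 0]]]}}

```text
t: 20.7
eef_pos: [0.4411, -0.0287, 0.1566]
orientation: [1.0, 0.0, -0.001, -0.0]
contact_force: [-0.1, 0.0, 0.0]
gripper_width: 0.0218
grasp_force: 29.6
```

Emit:
{"name": "arm_command", "arguments": {"rows": [[[0, 0.33, 0, 0, 0, 0], [0, 0.67, 0, 0, 0, 0], [0, 1, 0, 0, 0, 0]]]}}

```text
t: 21.08
eef_pos: [0.4412, -0.1285, 0.1566]
orientation: [1.0, -0.0, -0.001, -0.0]
contact_force: [-0.3, 0.2, 0.8]
gripper_width: 0.0217
grasp_force: 29.6
```

Emit:
{"name": "arm_command", "arguments": {"rows": [[[0, 0.33, 0, 0, 0, 0], [0, 0.67, 0, 0, 0, 0], [0, 1, 0, 0, 0, 0]]]}}

```text
t: 21.45
eef_pos: [0.4413, -0.2284, 0.1565]
orientation: [1.0, -0.0, -0.001, -0.001]
contact_force: [0.5, -0.3, -0.4]
gripper_width: 0.0218
grasp_force: 29.6
```

Emit:
{"name": "arm_command", "arguments": {"rows": [[[0, 0.3, 0, 0, 0, 0.02], [0, 0.6, 0, 0, 0, 0.0388], [0, 0.78, 0, 0, 0, 0.0388], [0, 0.78, 0, 0, 0, 0.0388], [0, 0.78, 0, 0, 0, 0.0388]]]}}

```text
t: 22.08
eef_pos: [0.442, -0.3047, 0.1577]
orientation: [0.998, -0.061, -0.0, -0.001]
contact_force: [0.4, -0.9, 0.1]
gripper_width: 0.0219
grasp_force: 29.6
```

```bash
python3 snap.py t1
python3 - <<'E'
from meas import *
im,m=load("t1")
for b in blobs(im,"green",200)[:2]: print(cv2.boundingRect(b),*rect(m,cv2.convexHull(b),.014,True))
E
```

```text
22.125 [ 0.4421 -0.3046  0.1578]
(228, 134, 55, 83) [ 443.3 -306.6] -6.9 [53.6 84.6]
```

Emit:
{"name": "arm_command", "arguments": {"rows": [[[0.01, 0.015, 0.3, 0, 0, 0], [0.01, 0.015, 0.6, 0, 0, 0], [0.01, 0.015, 0.9, 0, 0, 0], [0.01, 0.015, 1, 0, 0, 0], [0.01, 0.015, 1, 0, 0, 0], [0.01, 0.015, 1, 0, 0, 0]]]}}

```text
t: 22.88
eef_pos: [0.4442, -0.3078, 0.0597]
orientation: [0.998, -0.061, 0.001, 0.001]
contact_force: [-0.3, -0.3, 0.4]
gripper_width: 0.0215
grasp_force: 29.6
```

Emit:
{"name": "arm_command", "arguments": {"rows": [[[0, 0, 0.1, 0, 0, 0], [0, 0, 0.2, 0, 0, 0], [0, 0, 0.3, 0, 0, 0], [0, 0, 0.36, 0, 0, 0], [0, 0, 0.39, 0, 0, 0], [0, 0, 0.42, 0, 0, 0], [0, 0, 0.42, 0, 0, 0], [0, 0, 0.42, 0, 0, 0]]]}}

```text
t: 23.88
eef_pos: [0.4433, -0.3075, 0.0165]
orientation: [0.998, -0.061, 0.0, 0.0]
contact_force: [-0.1, -0.9, -1.0]
gripper_width: 0.0219
grasp_force: 29.6
```

Emit:
{"name": "arm_command", "arguments": {"rows": [[[0, 0, 0.01, 0, 0, 0], [0, 0, 0.02, 0, 0, 0], [0, 0, 0.025, 0, 0, 0], [0, 0, 0.025, 0, 0, 0]]]}}

```text
t: 24.38
eef_pos: [0.4431, -0.3073, 0.0137]
orientation: [0.998, -0.061, -0.0, -0.0]
contact_force: [-0.6, 0.1, -0.9]
gripper_width: 0.022
grasp_force: 29.6
```

Emit:
{"name": "arm_command", "arguments": {"rows": [[[0, 0, 0, 0, 0, 0], [0, 0, 0, 0, 0, 0], [0, 0, 0, 0, 0, 0], [0, 0, 0, 0, 0, 0]]], "jaw": 0}}

```text
t: 24.88
eef_pos: [0.4431, -0.3073, 0.0138]
orientation: [0.998, -0.061, 0.0, -0.0]
contact_force: [1.0, 0.0, 0.2]
gripper_width: 0.0425
grasp_force: 0.0
```

Emit:
{"name": "arm_command", "arguments": {"rows": [[[0, 0, -0.2, 0, 0, 0], [0, 0, -0.6, 0, 0, 0], [0, 0, -1, 0, 0, 0], [0, 0, -1, 0, 0, 0], [0, 0, -1, 0, 0, 0]]], "jaw": 1}}

```text
t: 25.5
eef_pos: [0.4428, -0.3071, 0.1134]
orientation: [0.998, -0.061, -0.0, -0.0]
contact_force: [-0.8, 0.1, -0.4]
gripper_width: 0.0856
grasp_force: 0.0
```

```bash
python3 snap.py t2
python3 - <<'E'
from meas import *
im,m=load("t2")
g=max(blobs(im,"green",200),key=cv2.contourArea); print("tray",*rect(m,cv2.convexHull(g),.014,True))
t=cv2.drawContours(np.zeros(im.shape[:2],np.uint8),[cv2.convexHull(g)],-1,255,-1); t=cv2.erode(t,np.ones((5,5)))
e=cv2.bitwise_and(cv2.bitwise_not(mask(im,[40,90,20],[90,255,255])),t); k,_=cv2.findContours(e,cv2.RETR_EXTERNAL,cv2.CHAIN_APPROX_NONE)
for b in sorted(k,key=cv2.contourArea)[-2:]: print("in tray",cv2.contourArea(b),*rect(m,cv2.convexHull(b),.024,True))
E
```

```text
25.55 [ 0.4423 -0.3067  0.1126]
tray [ 443.1 -306.7] -6.8 [53.7 85.4]
in tray 1639.5 [ 442.5 -307.1] -7.7 [22.2 55.3]
```

Eraser lies centred in the green tray (0.6 mm, 1° off). Returning for the carton, with the tool turned to yaw 80°.

Emit:
{"name": "arm_command", "arguments": {"rows": [[[0, -0.1, -0.25, 0, 0, -0.0388], [0, -0.3, -0.5, 0, 0, -0.0388], [0, -0.3, -0.5, 0, 0, -0.0388], [0, -0.3, -0.5, 0, 0, -0.0388]]]}}

```text
t: 26.05
eef_pos: [0.4459, -0.2772, 0.162]
orientation: [1.0, 0.0, -0.001, -0.001]
contact_force: [0.4, -0.0, -0.5]
gripper_width: 0.0856
grasp_force: 0.0
```

Emit:
{"name": "arm_command", "arguments": {"rows": [[[0, -0.5, 0, 0, 0, 0], [0, -1, 0, 0, 0, 0]]]}}

```text
t: 26.3
eef_pos: [0.4456, -0.177, 0.1617]
orientation: [1.0, -0.001, -0.001, -0.001]
contact_force: [0.7, -0.0, 0.4]
gripper_width: 0.0854
grasp_force: 0.0
```

Emit:
{"name": "arm_command", "arguments": {"rows": [[[0, -0.5, 0, 0, 0, 0], [0, -1, 0, 0, 0, 0]]]}}

```text
t: 26.55
eef_pos: [0.4455, -0.0765, 0.1619]
orientation: [1.0, -0.001, -0.001, -0.0]
contact_force: [0.8, 0.0, 0.1]
gripper_width: 0.0853
grasp_force: 0.0
```

Emit:
{"name": "arm_command", "arguments": {"rows": [[[0, -0.5, 0, 0, 0, 0], [0, -1, 0, 0, 0, 0]]]}}

```text
t: 26.8
eef_pos: [0.4456, 0.0234, 0.162]
orientation: [1.0, -0.0, -0.001, 0.0]
contact_force: [0.0, 0.3, -0.3]
gripper_width: 0.0851
grasp_force: 0.0
```

Emit:
{"name": "arm_command", "arguments": {"rows": [[[0, -0.5, 0, 0, 0, 0], [0, -1, 0, 0, 0, 0]]]}}

```text
t: 27.05
eef_pos: [0.4458, 0.1233, 0.162]
orientation: [1.0, -0.0, -0.001, 0.0]
contact_force: [-0.2, -0.8, -0.6]
gripper_width: 0.0855
grasp_force: 0.0
```

Emit:
{"name": "arm_command", "arguments": {"rows": [[[0, -0.5, 0, 0, 0, 0], [0, -1, 0, 0, 0, 0]]]}}

```text
t: 27.3
eef_pos: [0.4459, 0.2232, 0.1618]
orientation: [1.0, -0.0, -0.001, 0.001]
contact_force: [0.9, -1.1, 0.1]
gripper_width: 0.0857
grasp_force: 0.0
```

Emit:
{"name": "arm_command", "arguments": {"rows": [[[0, -0.3, 0, 0, 0, -0.055], [0, -0.64, 0, 0, 0, -0.11], [0, -0.64, 0, 0, 0, -0.165], [0, -0.64, 0, 0, 0, -0.22], [0, -0.64, 0, 0, 0, -0.275], [0, -0.64, 0, 0, 0, -0.33], [0, -0.64, 0, 0, 0, -0.385], [0, -0.64, 0, 0, 0, -0.444], [0, -0.64, 0, 0, 0, -0.444], [0, -0.64, 0, 0, 0, -0.444]]], "jaw": 0.45}}

```text
t: 28.55
eef_pos: [0.4464, 0.2859, 0.1626]
orientation: [0.768, 0.641, -0.001, -0.0]
contact_force: [0.4, 0.7, 0.9]
gripper_width: 0.0622
grasp_force: 0.0
```

```bash
python3 snap.py c1
python3 - <<'E'
from meas import *
im,m=load("c1"); s=monitor.sense(); print(s['eef_pos'],s['orientation'],s['joint_positions'].round(2))
COL["red"]=([-8,120,30],[8,255,255])
for b in blobs(im,"red",300)[:4]: print(cv2.boundingRect(b),cv2.contourArea(b),*rect(m,b,.055,True))
E
```

```text
28.6 [0.4465 0.286  0.1629]
[0.44648069 0.28603849 0.16292869] [ 7.67315299e-01  6.41269624e-01 -7.01334988e-04 -9.85168361e-05] [ 0.52  0.05  1.99 -0.    1.11  0.7 ]
(215, 136, 54, 95) 4339.5 [436.7 291. ] 79.0 [45.6 86.5]
(246, 247, 100, 62) 4169.5 [473.5 180.4] -3.0 [78.7 99.1]
```

Carton is confirmed at about (435,289), yaw 79.5°. Descending, keeping the tips above the clip box lid (29 mm).

Emit:
{"name": "arm_command", "arguments": {"rows": [[[0.01, -0.12, 0.2, 0, 0, 0], [0.01, -0.12, 0.5, 0, 0, 0], [0.01, -0.12, 0.8, 0, 0, 0], [0.01, -0.12, 0.9, 0, 0, 0], [0.01, -0.12, 0.9, 0, 0, 0], [0.01, -0.12, 0.9, 0, 0, 0]]]}}

```text
t: 29.35
eef_pos: [0.4361, 0.2901, 0.0751]
orientation: [0.767, 0.642, 0.001, 0.0]
contact_force: [-0.5, 0.2, 0.2]
gripper_width: 0.062
grasp_force: 0.0
```

Emit:
{"name": "arm_command", "arguments": {"rows": [[[0, 0, 0.1, 0, 0, 0], [0, 0, 0.2, 0, 0, 0], [0, 0, 0.3, 0, 0, 0], [0, 0, 0.38, 0, 0, 0], [0, 0, 0.38, 0, 0, 0], [0, 0, 0.38, 0, 0, 0]]]}}

```text
t: 30.1
eef_pos: [0.4352, 0.2896, 0.0358]
orientation: [0.766, 0.642, 0.0, 0.0]
contact_force: [-0.7, 0.4, -0.7]
gripper_width: 0.0614
grasp_force: 0.0
```

Emit:
{"name": "arm_command", "arguments": {"rows": [[[0, 0, 0, 0, 0, 0], [0, 0, 0, 0, 0, 0], [0, 0, 0, 0, 0, 0], [0, 0, 0, 0, 0, 0], [0, 0, 0, 0, 0, 0]]], "jaw": -1, "squeeze": 40}}

```text
t: 30.72
eef_pos: [0.4357, 0.2899, 0.0364]
orientation: [0.766, 0.642, 0.001, 0.0]
contact_force: [0.4, 0.6, 5.0]
gripper_width: 0.0409
grasp_force: 42.8
```

Emit:
{"name": "arm_command", "arguments": {"rows": [[[0, 0, -0.1, 0, 0, 0], [0, 0, -0.2, 0, 0, 0], [0, 0, -0.4, 0, 0, 0], [0, 0, -0.6, 0, 0, 0], [0, 0, -0.8, 0, 0, 0], [0, 0, -1, 0, 0, 0], [0, 0, -1, 0, 0, 0]]]}}

```text
t: 31.6
eef_pos: [0.4363, 0.2903, 0.1379]
orientation: [0.766, 0.642, 0.002, 0.0]
contact_force: [-0.2, -0.0, 0.1]
gripper_width: 0.0411
grasp_force: 42.2
```

```bash
python3 snap.py c2
python3 - <<'E'
from meas import *
im,m=load("c2"); s=monitor.sense(); print(s['eef_pos'])
COL["red"]=([-8,120,30],[8,255,255]); COL["box"]=([95,60,40],[115,255,200])
for b in blobs(im,"red",300)[:4]: print(cv2.boundingRect(b),cv2.contourArea(b),*rect(m,b,s['eef_pos'][2]+.019,True))
for b in blobs(im,"box",300)[:4]: print("box",cv2.boundingRect(b),cv2.contourArea(b),*rect(m,b,.029,True))
E
```

```text
31.65 [0.4355 0.2898 0.1366]
[0.43549391 0.28978147 0.13658665]
(206, 167, 105, 162) 14166.0 [440.3 291.5] 79.8 [49.6 90.2]
(329, 256, 31, 24) 451.5 [480.7 277.1] -3.8 [14.8 15.9]
box (213, 153, 83, 17) 692.5 [442. 315.] -12.2 [11.8 71.4]
box (28, 259, 68, 39) 542.5 [182.1 219.4] 17.2 [ 14.4 149.3]
box (341, 339, 30, 23) 370.5 [530.4  62.2] -53.7 [23.8 61.6]
box (34, 275, 60, 38) 340.0 [172.2 197.7] 22.8 [ 12. 150.]
```

Carton is held level, and the box below has stayed put. Turning and carrying it to the red tray.

Emit:
{"name": "arm_command", "arguments": {"rows": [[[0, 0, -0.1, 0, 0, 0.055], [0, 0, -0.2, 0, 0, 0.11], [0, 0, -0.2, 0, 0, 0.165], [0, 0, -0.2, 0, 0, 0.22], [0, 0, -0.2, 0, 0, 0.275], [0, 0, -0.2, 0, 0, 0.33], [0, 0, -0.2, 0, 0, 0.385], [0, 0, -0.2, 0, 0, 0.4439], [0, 0, -0.2, 0, 0, 0.4439], [0, 0, -0.2, 0, 0, 0.4439]]]}}

```text
t: 32.9
eef_pos: [0.4346, 0.2892, 0.155]
orientation: [1.0, 0.002, -0.001, 0.0]
contact_force: [0.9, 1.0, -0.3]
gripper_width: 0.0415
grasp_force: 42.1
```

Emit:
{"name": "arm_command", "arguments": {"rows": [[[0.1, 0.25, 0, 0, 0, 0], [0.2, 0.5, 0, 0, 0, 0], [0.3, 0.75, 0, 0, 0, 0], [0.4, 1, 0, 0, 0, 0]]]}}

```text
t: 33.4
eef_pos: [0.4752, 0.1887, 0.1556]
orientation: [1.0, 0.002, -0.0, 0.0]
contact_force: [0.3, 0.3, -0.6]
gripper_width: 0.0407
grasp_force: 42.1
```

Emit:
{"name": "arm_command", "arguments": {"rows": [[[0, 0.2, 0, 0, 0, 0.0167], [0, 0.35, 0, 0, 0, 0.0167], [0, 0.35, 0, 0, 0, 0.0167], [0, 0.35, 0, 0, 0, 0.0167], [0, 0.35, 0, 0, 0, 0.0167]]]}}

```text
t: 34.02
eef_pos: [0.4751, 0.1552, 0.1558]
orientation: [1.0, -0.025, 0.0, -0.0]
contact_force: [0.5, 0.3, -0.4]
gripper_width: 0.0413
grasp_force: 42.1
```

```bash
python3 snap.py r1
python3 - <<'E'
from meas import *
im,m=load("r1"); s=monitor.sense(); print(s['eef_pos'],s['orientation'],s['gripper_width'])
COL["red"]=([-8,120,30],[8,255,255])
for b in blobs(im,"red",300)[:4]: print(cv2.boundingRect(b),cv2.contourArea(b),*rect(m,b,.014,True))
cv2.imwrite("pics/r1c.png",cv2.resize(im[60:384,110:400],None,fx=1.8,fy=1.8))
E
```

```text
34.075 [0.4751 0.1552 0.1558]
[0.47507777 0.15515656 0.15580138] [ 9.99678176e-01 -2.53680140e-02  1.81602614e-05 -8.40732835e-05] 0.04135511545528735
(206, 119, 96, 210) 17021.0 [407.  159.3] -3.7 [ 96.7 253.3]
```

Emit:
{"name": "arm_command", "arguments": {"rows": [[[0.01, 0, 0.3, 0, 0, 0], [0.01, 0, 0.6, 0, 0, 0], [0.01, 0, 0.9, 0, 0, 0], [0.01, 0, 1, 0, 0, 0], [0.01, 0, 1, 0, 0, 0], [0.01, 0, 1, 0, 0, 0]]]}}

```text
t: 34.83
eef_pos: [0.4773, 0.1549, 0.0571]
orientation: [1.0, -0.026, 0.001, -0.0]
contact_force: [0.1, -0.1, -0.1]
gripper_width: 0.0412
grasp_force: 42.2
```

Emit:
{"name": "arm_command", "arguments": {"rows": [[[0, 0, 0.1, 0, 0, 0], [0, 0, 0.2, 0, 0, 0], [0, 0, 0.28, 0, 0, 0], [0, 0, 0.33, 0, 0, 0], [0, 0, 0.36, 0, 0, 0], [0, 0, 0.36, 0, 0, 0], [0, 0, 0.36, 0, 0, 0]]]}}

```text
t: 35.7
eef_pos: [0.4764, 0.1546, 0.02]
orientation: [1.0, -0.026, 0.0, -0.0]
contact_force: [-0.2, 0.4, -0.5]
gripper_width: 0.0408
grasp_force: 42.2
```

Emit:
{"name": "arm_command", "arguments": {"rows": [[[0, 0, 0.01, 0, 0, 0], [0, 0, 0.02, 0, 0, 0], [0, 0, 0.025, 0, 0, 0], [0, 0, 0.025, 0, 0, 0]]]}}

```text
t: 36.2
eef_pos: [0.4761, 0.1545, 0.0174]
orientation: [1.0, -0.026, 0.0, -0.0]
contact_force: [-0.1, 0.6, -0.8]
gripper_width: 0.0409
grasp_force: 42.2
```

Emit:
{"name": "arm_command", "arguments": {"rows": [[[0, 0, 0.005, 0, 0, 0], [0, 0, 0.005, 0, 0, 0], [0, 0, 0.005, 0, 0, 0], [0, 0, 0.005, 0, 0, 0], [0, 0, 0.005, 0, 0, 0]]], "jaw": 0.45}}

```text
t: 36.83
eef_pos: [0.4761, 0.1545, 0.0168]
orientation: [1.0, -0.026, 0.0, -0.0]
contact_force: [-0.3, -0.5, 0.2]
gripper_width: 0.0615
grasp_force: 0.0
```

Emit:
{"name": "arm_command", "arguments": {"rows": [[[0, 0, -0.2, 0, 0, 0], [0, 0, -0.6, 0, 0, 0], [0, 0, -1, 0, 0, 0], [0, 0, -1, 0, 0, 0], [0, 0, -1, 0, 0, 0]]], "jaw": 1}}

```text
t: 37.45
eef_pos: [0.4757, 0.1544, 0.1164]
orientation: [1.0, -0.026, -0.0, 0.0]
contact_force: [-0.8, -0.8, 0.2]
gripper_width: 0.0854
grasp_force: 0.0
```

Emit:
{"name": "arm_command", "arguments": {"rows": [[[-0.2, -0.35, -0.1, 0, 0, -0.0167], [-0.4, -0.7, -0.2, 0, 0, -0.0167], [-0.4, -1, -0.3, 0, 0, -0.0167], [-0.4, -1, -0.3, 0, 0, -0.0167], [-0.4, -1, -0.3, 0, 0, -0.0167]]]}}

```text
t: 38.08
eef_pos: [0.4403, 0.2555, 0.145]
orientation: [1.0, 0.0, -0.001, 0.001]
contact_force: [-0.5, -0.0, -0.2]
gripper_width: 0.0858
grasp_force: 0.0
```

```bash
python3 snap.py b1
python3 - <<'E'
from meas import *
im,m=load("b1"); s=monitor.sense(); print(s['eef_pos'],s['orientation'],s['gripper_width'])
COL["box"]=([95,60,40],[115,255,220]); COL["red"]=([-8,150,30],[8,255,255])
for c,z in(("box",.029),("red",.014)):
  for b in blobs(im,c,300)[:3]: print(c,cv2.boundingRect(b),cv2.contourArea(b),*rect(m,cv2.convexHull(b),z,True))
cv2.imwrite("pics/b1c.png",cv2.resize(im[60:260,130:480],None,fx=2.2,fy=2.2))
E
```

```text
38.125 [0.4404 0.2552 0.1451]
[0.44036314 0.25517608 0.14510763] [ 9.99998573e-01  7.28244367e-05 -1.39643154e-03  9.47902312e-04] 0.08537479956947874
box (425, 77, 77, 109) 5270.5 [498.   31.3] -12.7 [89.8 97.7]
box (179, 145, 72, 86) 4144.5 [436.7 291.3] -14.2 [56.5 73.2]
red (316, 83, 80, 121) 7836.0 [475.7 156.5] -3.1 [ 73.7 114.3]
```

View pics/b1c.png

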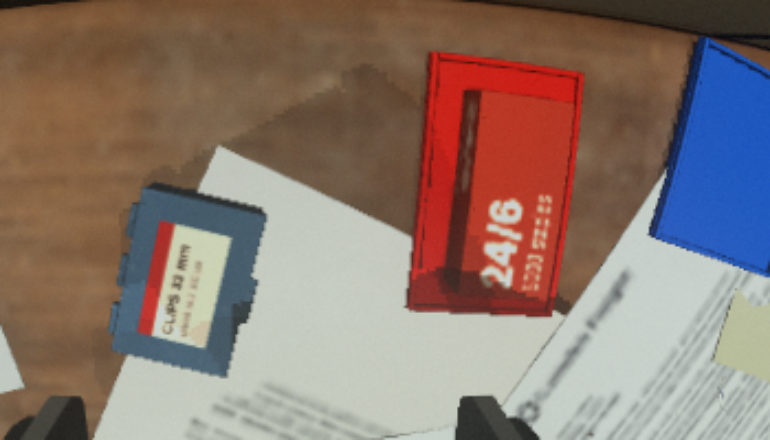

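Carton lies flat inside the red tray. The clip box is clear at about (436,290), yaw −14°, with the hinge lip on its left side. Grasping it.

Emit:
{"name": "arm_command", "arguments": {"rows": [[[-0.02, -0.2, 0, 0, 0, 0.04], [-0.04, -0.345, 0.2, 0, 0, 0.078], [-0.04, -0.345, 0.5, 0, 0, 0.078], [-0.04, -0.345, 0.8, 0, 0, 0.078], [-0.04, -0.345, 0.8, 0, 0, 0.078], [-0.04, -0.345, 0.8, 0, 0, 0.078]]]}}

```text
t: 38.88
eef_pos: [0.4377, 0.2904, 0.0672]
orientation: [0.992, -0.122, 0.0, 0.0]
contact_force: [-0.2, 0.6, 0.9]
gripper_width: 0.0856
grasp_force: 0.0
```

Emit:
{"name": "arm_command", "arguments": {"rows": [[[0, 0, 0.15, 0, 0, 0], [0, 0, 0.3, 0, 0, 0], [0, 0, 0.45, 0, 0, 0], [0, 0, 0.54, 0, 0, 0], [0, 0, 0.57, 0, 0, 0], [0, 0, 0.57, 0, 0, 0], [0, 0, 0.57, 0, 0, 0]]]}}

```text
t: 39.75
eef_pos: [0.4378, 0.2912, 0.0103]
orientation: [0.993, -0.122, 0.0, -0.0]
contact_force: [0.1, 0.4, 0.2]
gripper_width: 0.0854
grasp_force: 0.0
```

Emit:
{"name": "arm_command", "arguments": {"rows": [[[0, 0, 0, 0, 0, 0], [0, 0, 0, 0, 0, 0], [0, 0, 0, 0, 0, 0], [0, 0, 0, 0, 0, 0], [0, 0, 0, 0, 0, 0], [0, 0, 0, 0, 0, 0]]], "jaw": -1, "squeeze": 40}}

```text
t: 40.5
eef_pos: [0.4379, 0.2913, 0.0104]
orientation: [0.993, -0.122, 0.0, -0.0]
contact_force: [-0.6, 0.9, 5.4]
gripper_width: 0.0506
grasp_force: 42.1
```

Emit:
{"name": "arm_command", "arguments": {"rows": [[[0, 0, -0.1, 0, 0, 0], [0, 0, -0.2, 0, 0, 0], [0, 0, -0.4, 0, 0, 0], [0, 0, -0.6, 0, 0, 0], [0, 0, -0.8, 0, 0, 0], [0, 0, -1, 0, 0, 0], [0, 0, -1, 0, 0, 0]]]}}

```text
t: 41.38
eef_pos: [0.4387, 0.2917, 0.1119]
orientation: [0.993, -0.122, 0.002, -0.001]
contact_force: [0.4, -0.1, -0.4]
gripper_width: 0.0509
grasp_force: 41.8
```

```bash
python3 snap.py b2
python3 - <<'E'
from meas import *
im,m=load("b2"); s=monitor.sense(); z=s['eef_pos'][2]; print(s['eef_pos'],s['orientation'],s['gripper_width'])
COL["box"]=([95,60,30],[115,255,220])
for b in blobs(im,"box",400)[:3]: print(cv2.boundingRect(b),cv2.contourArea(b),*rect(m,cv2.convexHull(b),z-.009+.029,True))
E
```

```text
41.425 [0.4378 0.2912 0.1106]
[0.43781751 0.29117164 0.11057628] [ 9.92529119e-01 -1.22004367e-01  7.50269745e-04 -5.64416547e-04] 0.050850421375110366
(191, 191, 121, 130) 13387.0 [438.6 293.3] -14.0 [54.4 73.3]
(464, 21, 48, 108) 1557.0 [504.9 148.5] -12.6 [38.2 53.4]
```

Box is held level. Carrying it to the blue tray.

Emit:
{"name": "arm_command", "arguments": {"rows": [[[0, 0, -0.1, 0, 0, -0.04], [0, 0, -0.3, 0, 0, -0.0778], [0, 0, -0.4, 0, 0, -0.0778], [0, 0, -0.4, 0, 0, -0.0778]]]}}

```text
t: 41.92
eef_pos: [0.4376, 0.291, 0.1499]
orientation: [1.0, -0.001, 0.0, -0.0]
contact_force: [-0.3, 0.3, 0.0]
gripper_width: 0.0505
grasp_force: 41.8
```

Emit:
{"name": "arm_command", "arguments": {"rows": [[[0.1, 0.25, 0, 0, 0, 0], [0.2, 0.5, 0, 0, 0, 0], [0.25, 0.75, 0, 0, 0, 0], [0.3, 1, 0, 0, 0, 0]]]}}

```text
t: 42.42
eef_pos: [0.4667, 0.1899, 0.1484]
orientation: [1.0, -0.001, -0.001, 0.0]
contact_force: [-0.3, 0.4, -0.5]
gripper_width: 0.0508
grasp_force: 41.8
```

Emit:
{"name": "arm_command", "arguments": {"rows": [[[0.1, 0.25, 0, 0, 0, 0], [0.2, 0.5, 0, 0, 0, 0], [0.25, 0.75, 0, 0, 0, 0], [0.28, 1, 0, 0, 0, 0]]]}}

```text
t: 42.92
eef_pos: [0.4948, 0.09, 0.1485]
orientation: [1.0, -0.001, -0.001, 0.0]
contact_force: [-0.3, 0.7, -0.4]
gripper_width: 0.0507
grasp_force: 41.8
```

Emit:
{"name": "arm_command", "arguments": {"rows": [[[0, 0.3, 0, 0, 0, 0.03], [0, 0.6, 0, 0, 0, 0.0722], [0, 0.77, 0, 0, 0, 0.0722], [0, 0.77, 0, 0, 0, 0.0722], [0, 0.77, 0, 0, 0, 0.0722]]]}}

```text
t: 43.55
eef_pos: [0.4952, 0.0145, 0.1495]
orientation: [0.994, -0.113, -0.0, -0.0]
contact_force: [0.9, 0.1, 0.0]
gripper_width: 0.0512
grasp_force: 41.9
```

```bash
python3 snap.py b3
python3 - <<'E'
from meas import *
im,m=load("b3"); s=monitor.sense(); z=s['eef_pos'][2]; print(s['eef_pos'],s['orientation'],s['gripper_width'])
COL["tray"]=([104,170,100],[118,255,255])
for b in blobs(im,"tray",400)[:3]: print(cv2.boundingRect(b),cv2.contourArea(b),*rect(m,cv2.convexHull(b),.014,True))
E
```

```text
43.6 [0.4952 0.0147 0.1496]
[0.49523784 0.014694   0.14960326] [ 9.93635583e-01 -1.12642141e-01 -1.74830434e-04 -2.13221837e-04] 0.05072189733657764
(206, 125, 95, 56) 4878.5 [521.2   9. ] 77.1 [53.2 88.7]
```

Aligned with the tray to about 1 mm. Lowering.

Emit:
{"name": "arm_command", "arguments": {"rows": [[[0.01, 0, 0.3, 0, 0, 0], [0.01, 0, 0.6, 0, 0, 0], [0.01, 0, 0.9, 0, 0, 0], [0.01, 0, 0.95, 0, 0, 0], [0.01, 0, 0.95, 0, 0, 0], [0.01, 0, 0.95, 0, 0, 0]]]}}

```text
t: 44.35
eef_pos: [0.4977, 0.0139, 0.0563]
orientation: [0.994, -0.113, 0.001, -0.0]
contact_force: [-0.1, -1.0, -0.4]
gripper_width: 0.0506
grasp_force: 41.9
```

Emit:
{"name": "arm_command", "arguments": {"rows": [[[0, 0, 0.1, 0, 0, 0], [0, 0, 0.2, 0, 0, 0], [0, 0, 0.26, 0, 0, 0], [0, 0, 0.3, 0, 0, 0], [0, 0, 0.32, 0, 0, 0], [0, 0, 0.32, 0, 0, 0], [0, 0, 0.32, 0, 0, 0]]]}}

```text
t: 45.22
eef_pos: [0.4966, 0.0137, 0.023]
orientation: [0.994, -0.113, 0.0, -0.0]
contact_force: [0.1, 0.0, -0.9]
gripper_width: 0.0509
grasp_force: 41.9
```

Emit:
{"name": "arm_command", "arguments": {"rows": [[[0, 0, 0.01, 0, 0, 0], [0, 0, 0.02, 0, 0, 0], [0, 0, 0.025, 0, 0, 0], [0, 0, 0.025, 0, 0, 0]]]}}

```text
t: 45.72
eef_pos: [0.4963, 0.0137, 0.0205]
orientation: [0.994, -0.113, -0.0, 0.0]
contact_force: [-1.3, 0.1, 1.8]
gripper_width: 0.0511
grasp_force: 42.1
```

Emit:
{"name": "arm_command", "arguments": {"rows": [[[0, 0, 0.003, 0, 0, 0], [0, 0, 0.003, 0, 0, 0], [0, 0, 0.003, 0, 0, 0], [0, 0, 0.003, 0, 0, 0], [0, 0, 0.003, 0, 0, 0], [0, 0, 0.003, 0, 0, 0]]], "jaw": 1}}

```text
t: 46.48
eef_pos: [0.4963, 0.0137, 0.02]
orientation: [0.994, -0.113, 0.0, 0.0]
contact_force: [-1.2, -0.1, 0.4]
gripper_width: 0.0853
grasp_force: 0.0
```

Emit:
{"name": "arm_command", "arguments": {"rows": [[[0, 0, -0.2, 0, 0, 0], [0, 0, -0.6, 0, 0, 0], [0, 0, -1, 0, 0, 0], [0, 0, -1, 0, 0, 0], [0, 0, -1, 0, 0, 0]]]}}

```text
t: 47.1
eef_pos: [0.4959, 0.0137, 0.1196]
orientation: [0.994, -0.113, -0.0, 0.0]
contact_force: [0.7, -0.1, -0.0]
gripper_width: 0.0853
grasp_force: 0.0
```

Emit:
{"name": "arm_command", "arguments": {"rows": [[[-0.1, 0, -0.4, 0, 0, 0.035], [-0.2, 0, -0.8, 0, 0, 0], [-0.2, 0, -1, 0, 0, 0], [-0.2, 0, -1, 0, 0, 0], [-0.2, 0, -1, 0, 0, 0], [-0.2, 0, -1, 0, 0, 0]]]}}

```text
t: 47.85
eef_pos: [0.4756, 0.0182, 0.2178]
orientation: [0.994, -0.113, -0.002, 0.0]
contact_force: [-0.3, 0.4, 0.2]
gripper_width: 0.0854
grasp_force: 0.0
```

```bash
python3 snap.py f1
python3 - <<'E'
from meas import *
im,m=load("f1"); s=monitor.sense(); print(s['t'],s['eef_pos'],s['gripper_width'],s['contact_force'])
COL["tray"]=([104,190,120],[118,255,255])
def inside(name,lo,hi,zt,zi,g):
    for b in blobs(im,name,400):
        h=cv2.convexHull(b); r=rect(m,h,zt,True)
        if np.hypot(*(r[0]-g))>25: continue
        t=cv2.erode(cv2.drawContours(np.zeros(im.shape[:2],np.uint8),[h],-1,255,-1),np.ones((7,7)))
        e=mask(im,lo,hi)&t; k,_=cv2.findContours(e,cv2.RETR_EXTERNAL,cv2.CHAIN_APPROX_NONE); b=max(k,key=cv2.contourArea)
        print(name,*r,"| in it",cv2.contourArea(b),*rect(m,cv2.convexHull(b),zi,True)); return
inside("tray",[95,40,30],[112,185,200],.014,.039,(497,14))
inside("red",[-10,100,60],[10,205,235],.014,.036,(476,155))
COL["pad"]=([112,80,30],[130,255,140]); inside("pad",[8,90,60],[20,255,255],.016,.034,(446,-114))
E
```

```text
47.9 [0.4758 0.0182 0.2181]
47.9 [0.47579101 0.01818249 0.21808873] 0.08488113236109925 [ 0.31993766  0.17850724 -0.91965766]
red [475.9 154.2] -3.2 [ 74.4 115.3] | in it 2894.5 [474.9 144.9] -2.0 [59.6 89.9]
```

Run:
```python
from meas import *
im,m=load("f1"); hsv=cv2.cvtColor(im,cv2.COLOR_BGR2HSV)
COL.update(anyblue=([95,80,60],[118,255,255]),tray=([104,200,120],[116,255,255]),box=([95,60,30],[115,190,170]),pad=([110,70,25],[135,255,150]),wood=([6,110,90],[18,255,255]))
for c,z in(("anyblue",.014),("box",.039),("pad",.016),("wood",.034)):
  for b in blobs(im,c,250)[:4]:
    h=cv2.convexHull(b); print(c,cv2.boundingRect(b),cv2.contourArea(b),*rect(m,h,z,True))
# carton: low-saturation red inside the tray
def at(x,y,z):  # nearest pixel of a world point
    g=np.stack(np.meshgrid(np.arange(512),np.arange(384)),-1).reshape(-1,2); P=plane(m,g,z,True)[:,:2]
    return g[np.argmin(np.hypot(P[:,0]-x,P[:,1]-y))]
for n,x,y,z in(("carton",.476,.154,.036),("floor+",.476,.184,.010),("floor-",.53,.15,.01),("box",.497,.014,.039),("bfloor",.537,.005,.01),("wood",.455,-.116,.034)):
    p=at(x,y,z); print(n,p,hsv[p[1],p[0]])
```

```text
anyblue (214, 103, 77, 87) 6383.0 [496.7  14.7] -13.0 [ 89.6 103.3]
anyblue (471, 136, 16, 25) 264.0 [ 432.7 -309.2] -11.5 [33.3 35.1]
box (214, 104, 76, 86) 3989.0 [500.   13.6] -13.2 [82.6 94.8]
box (470, 136, 17, 25) 337.5 [ 441.4 -285.7] 79.7 [32.6 32.7]
pad (335, 120, 55, 64) 1774.5 [ 463.  -116.5] -10.1 [71.7 78. ]
pad (215, 108, 75, 82) 545.0 [494.2  14.3] -12.5 [86.3 97.9]
wood (397, 61, 115, 207) 15226.0 [ 427.3 -290.5] 9.1 [194.7 294.7]
wood (1, 103, 213, 155) 7034.5 [485.2 216.8] -89.9 [146.1 345.6]
wood (215, 69, 203, 91) 5988.0 [540.5 -91.5] 60.6 [101.  248.8]
wood (393, 234, 33, 43) 837.0 [ 310.8 -163.6] -28.3 [56.8 64.5]
carton [143 194] [  4 189 204]
floor+ [130 193] [  4 190 201]
floor- [140 147] [  2 219 198]
box [252 150] [ 28  34 215]
bfloor [252 111] [109 190 191]
wood [368 161] [ 14 139  81]
```

Run:
```python
from meas import *
im,m=load("f1"); I=lambda b:cv2.drawContours(np.zeros(im.shape[:2],np.uint8),[cv2.convexHull(b)],-1,255,-1)
COL.update(anyblue=([95,80,60],[118,255,255]))
tb=I(blobs(im,"anyblue",250)[0])
def show(n,k,z):
    k=cv2.morphologyEx(k,cv2.MORPH_OPEN,np.ones((3,3))); c,_=cv2.findContours(k,cv2.RETR_EXTERNAL,cv2.CHAIN_APPROX_NONE)
    for b in sorted(c,key=cv2.contourArea)[-2:]: print(n,cv2.boundingRect(b),cv2.contourArea(b),*rect(m,cv2.convexHull(b),z,True))
show("label",mask(im,[0,0,120],[180,70,255])&tb,.039)
show("boxdull",mask(im,[95,60,30],[115,160,200])&tb,.039)
tr=cv2.erode(I(max([b for b in blobs(im,"red",400)],key=cv2.contourArea)),np.ones((5,5)))
show("carton",mask(im,[2,100,60],[10,206,255])&tr,.036)
p=np.zeros(im.shape[:2],np.uint8); p[115:190,330:395]=255
show("stamp",mask(im,[6,90,30],[20,255,255])&p,.034)
```

```text
label (245, 129, 22, 46) 917.0 [494.2  11.1] -13.4 [23.2 50.1]
boxdull (226, 119, 64, 71) 2241.5 [490.6   9.4] -13.0 [70.  78.5]
carton (118, 155, 55, 74) 2608.5 [476.1 150.1] -3.0 [52.8 87.9]
stamp (330, 115, 65, 44) 543.5 [ 484.2 -114.1] 80.5 [51.7 81.9]
stamp (354, 145, 37, 44) 920.5 [ 446.5 -121.7] -12.5 [48.5 52. ]
```

All four measure flat and centred within a few millimetres. Handing in.

```bash
python3 -c "
from bench import close_job; print(close_job())"
```

```text
the job is handed in; nothing more can be done
None
```

The job is handed in at about 48 s, with no verdict returned. The stamp stands on the ink pad, and the eraser, staple carton and clip box lie in the green, red and blue trays; final images put all four near centre and squared up, though stamp, carton and box were only roughly measured. Nothing tipped, and the arm went near neither the binder clip nor the glue stick, though I did not re-measure them.

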